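# Freshen the cedar blocks and put them away to dry

## Robot

A 6-joint arm with a two-finger parallel gripper is mounted at the origin on the work surface. World frame = base frame: x ahead of the robot, y to its left, z up, the work surface at z = 0. Lengths are in m, angles in rad, forces in N, time in s.
With the tool pointing down it reaches from about 0.35 to 0.85 m from the base axis. Payload 8.1 kg.
Tool frame: the origin (TCP) lies between the finger pads; the fingertips stand 11 mm ahead of it and the grasp point (between the pads) lies 8 mm behind it; z points along the fingers, y is the line along which they close (so a half turn about z gives the same grasp; the last joint's range is limited). The gripper opens to 93 mm and grips with 3 to 60 N. Pads are 15 mm wide; open, the fingers measure 128 mm over their backs; the gripper's body (75 mm by 188 mm) begins 65 mm behind the grasp point.
Start: joints at [-1.215, 0.13, 1.488, -0, 1.523, -0.085], TCP at [0.256, -0.543, 0.203] pointing down, gripper open.
Joint ranges: [-2.96, 2.96], [-0.89, 2.26], [0.02, 2.5], [-1.34, 4.48], [0, 2.73], [-2.66, 2.66]. Speed limits (rad/s): [2.39, 2.39, 2.79, 3.14, 3.14, 3.14].

## Interface

Orientations are given as a unit quaternion [w, x, y, z].
In Python, from bench import env, cams gives the robot as it stands.
- The arm moves only by the tool servo_tool, never from a script. Its argument "steps" is a list of rows, each a list of 6 numbers: the shift along the tool's x, y, z normalised to -1 to 1, where 1 is 0.03 m, then the turn, a rotation vector about the tool's x, y, z normalised to -1 to 1, where 1 is 0.12 rad. A call has 1 to 5 rows; each row shifts and turns the commanded pose from where the row before left it, along the tool's axes as they then stand; what a row does not reach is not made up. A row lasts 1/12 s, in which the tool goes at most 41.7 mm and 7.16 degrees, less where a joint would pass 70% of its speed; a pose out of reach is approached as far as the arm can. A call with a number of a shift or a turn outside -1 to 1 is refused whole. A call with a gripper value outside its range is refused whole. "claw" is the closure, from 0 (fully open) to 1 (shut), set as the call begins (left out, the last holds). The fingers move at their own pace and stop on an object; "force" is the grip in N (left out, the last holds). Time passes only in rows, so rows that do not move let the fingers close. It gives the time, the measured TCP pose, the force, the opening and the grip force at its end, in the units of the state.
- env.get_obs(): the state, without advancing time (a new reading comes with each control period).
- cams.read_camera(name): name is "scene" or "top"; returns a dict with "image" (384x512x3 uint8, blue, green, red), "z_map" (384x512 float32, m along the optical axis (not along the pixel's ray), 0 where there is no reading), "intrinsics" (3x3 intrinsics, pixels), "xyz" and "orientation" of the camera in the world. Camera axes: x right, y down, z forward; pixel columns grow to the right and rows downward; lengths in m; the calibration is good to about 2 mm. A picture is of the moment at which its call begins.
- env.finish_job(): hands the job in; it is judged then, once.
The state is a dict: "time_s": time; "joints": joint angles; "joint_vel": joint speeds; "joint_efforts": joint torques, N m; "eef_pos": TCP position; "tcp_rot": TCP orientation; "contact_force": force on the tool from outside, world axes, zero at the start; "wrist_torque": the same for the moment, N m; "finger_gap": opening from 0.0 (shut) to 1.0 (fully open); "grasp_force": force on a finger pad.
Only numpy, scipy, OpenCV 4.12 (cv2) and the standard library are available. Lean on these libraries where they do the work, as an engineer would, in place of code of your own. Each camera call takes 0.05 s, during which the arm holds its last target. There are 200 camera calls.

## Task

Freshen up the cedar blocks: lay every block that is out on the dresser flat in the slate tray, in a single layer, then slide the tray by its handle until it is centred under the nozzle of the oil-mist bottle, and press the pump head right down and let it come up again. Then slide the loaded tray into the open bay under the oak shelf, straight and fully home against the back rail, to dry out of the sun. Keep the tray flat on the dresser all the time, never work the pump without the tray under its nozzle, and leave the other things standing where they are.

Things in the scene. Friction and masses are not known exactly. Their poses are not given: they have to be found in the camera images.
- block1: Reddish cedar drawer-freshener block with a brass eyelet near one end, 80 x 28 x 22 mm (its x, y, z), 30 g. Origin at its centre (11 mm above what it lies on). Two to four of the four blocks are out; the state gives None for an absent one at all times (also for one held in the fingers).
- block2: Reddish cedar drawer-freshener block with a brass eyelet near one end, 80 x 28 x 22 mm (its x, y, z), 30 g. Origin at its centre (11 mm above what it lies on). Two to four of the four blocks are out; the state gives None for an absent one at all times (also for one held in the fingers).
- block3: Reddish cedar drawer-freshener block with a brass eyelet near one end, 80 x 28 x 22 mm (its x, y, z), 30 g. Origin at its centre (11 mm above what it lies on). Two to four of the four blocks are out; the state gives None for an absent one at all times (also for one held in the fingers).
- block4: Reddish cedar drawer-freshener block with a brass eyelet near one end, 80 x 28 x 22 mm (its x, y, z), 30 g. Origin at its centre (11 mm above what it lies on). Two to four of the four blocks are out; the state gives None for an absent one at all times (also for one held in the fingers).
- tray: Dark slate tray with oak rim and paddle handle, loose, 0.5 kg. Origin: centre of its underside. The tray proper is 150 mm along its x, 200 mm along y; floor 8 mm, rim top 18 mm above the dresser; rim 6 mm thick, inside 138 x 188 mm. The handle runs along -x from x = -75 to -185 mm, 26 mm wide, from 8 to 30 mm above the dresser: pinch it across y from above to slide the tray.
- tray_center (a point): Middle of the tray's slate floor, 8 mm above its underside.
- tray_grip (a point): Point in the tray's handle, 135 mm from the tray's centre along its -x (60 mm from the rim), 22 mm above the dresser: where to hold it.
- bottle: Amber glass oil-mist bottle, fixed in a steel cup of 61 mm diameter screwed to the dresser. Origin at the foot of its axis; its nozzle arm points along its -x. Top of the pump head 146 mm above the dresser.
- pump_top (a point): Centre of the top of the black pump head, 36 mm in diameter, on the bottle's axis, 146 mm above the dresser when up: press straight down here with closed fingertips. The nozzle arm moves with it.
- nozzle (a point): Outlet at the end of the pump's 9 mm thick nozzle arm, 100 mm from the bottle's axis along the bottle's -x, 122 mm above the dresser, spraying straight down. If the tray's x points along the bottle's x, its rim meets the steel cup when its centre is 6 mm short of being under the nozzle: stop there or a few mm before.
- pump (a joint): Travel of the pump head: 0 up, 0.009 m fully down. Sprung: 1.5 N starts it, 6 N holds it fully down, and it comes up by itself.
- riser: Fixed oak riser shelf. Origin on the dresser in the middle of the mouth of its open left bay (the right one is full). The bay runs along its +x: 22 mm high back rail at x = 160 mm, inner side faces at y = +-116; the board over it is 64 to 78 mm above the dresser. Fully home (rim on the rail, tray's x along the riser's x) the tray's centre is at x = 85 mm, its handle out in front.
- jar: Bystander: lever-top glass jar, 90 mm in diameter, 131 mm tall, origin under its centre.
- vase: Bystander: white ceramic bud vase, 68 mm in diameter, 135 mm tall, with one flower up to 225 mm; origin under its centre.
- glasses: Bystander: steel reading glasses lying open, 140 mm long, 134 mm wide, 41 mm high; origin under the nose bridge, the temples reach along its +x.
- opener: Bystander: chrome bottle opener lying flat, 128 mm along its x, 38 mm wide, 8 mm high, origin near the middle.
- dish: Bystander: small blue ceramic bowl, 100 mm in diameter, 35 mm high, origin under its centre.
Not all that is in view belongs to the job. Leave any black look-alike of the block1 alone.

How it is judged:
By the outcome, as a careful person would: the job done as asked, in the order asked, and still so for the second after the job is handed in, with the robot touching nothing.
Of block1, block2, block3, block4 only 2 to 4 are there at a start; the rules pass over those that are not, and their reading is None.
At some moment in a run one of block1, block2, block3, block4 may be knocked a few centimetres aside while the robot is not near it.
Once in a run the grip may slacken for a moment while it holds something.
It also fails if it takes over 210 s, if anything falls off the work surface, if the arm or the gripper's body presses on something with over 40 N, if the wrist force passes 120 N, or if a joint passes its speed limit or range.

## Working session

There is one attempt and no reset: what is moved stays moved. The work goes in short steps, Python scripts to look and compute and a tool call to move; the robot and the scene stay as the last step left them, time stands still between calls to the robot, and variables do not carry over. Pictures are saved under pics/ and viewed, at most 15 in all, crops included, and the job is handed in when it is done.

Besides the shell and the picture viewer there is one more tool, called by a JSON object that holds its "fn" and its "kwargs". servo_tool: Moves the arm, as the interface text tells. Its arguments: {"type":"object","properties":{"steps":{"type":"array"},"claw":{"type":"number"},"force":{"type":"number"}},"required":["steps"]}

```bash
ls; mkdir -p pics
cat > h.py <<'E'
import numpy as np, cv2
from scipy.spatial.transform import Rotation as R
from bench import env, cams
def cam(n):
    c=cams.read_camera(n); q=c["orientation"]
    c["R"]=R.from_quat([q[1],q[2],q[3],q[0]]).as_matrix(); return c
def cloud(c):
    z=c["z_map"]; K=c["intrinsics"]; v,u=np.indices(z.shape)
    P=np.stack([(u-K[0][2])/K[0][0]*z,(v-K[1][2])/K[1][1]*z,z],-1)
    return P@c["R"].T+np.array(c["xyz"])
def save(im,name,s=1.5): cv2.imwrite("pics/"+name,cv2.resize(im,None,fx=s,fy=s,interpolation=cv2.INTER_CUBIC))
E
python3 - <<'E'
from h import *
for n in("top","scene"):
    c=cam(n); save(c["image"],n+"0.png"); np.savez(n+"0.npz",im=c["image"],P=cloud(c)); print(n,c["xyz"],c["intrinsics"])
o=env.get_obs(); print(o)
E
```

```text
pics
top [ 0.37592215 -0.02878906  1.43110614] [[425.78024072   0.         248.27649605]
 [  0.         425.78024072 191.55211193]
 [  0.           0.           1.        ]]
scene [ 1.10178519 -0.91399613  0.83763547] [[416.27162514   0.         253.64424345]
 [  0.         416.27162514 192.54200592]
 [  0.           0.           1.        ]]
{'time_s': 0.1, 'joints': array([-1.21537922e+00,  1.31090192e-01,  1.48913198e+00, -4.77503053e-05,
        1.52302280e+00, -8.53737744e-02]), 'joint_vel': array([ 0.00016442, -0.00264611, -0.0024687 , -0.00111349, -0.00040769,
        0.00057044]), 'joint_efforts': array([ 2.16258166e-03, -5.61339569e+01, -4.93096089e+01,  7.71747250e-02,
        2.91407813e-02, -6.11406426e-05]), 'eef_pos': array([ 0.25582443, -0.54213956,  0.20241075]), 'tcp_rot': array([-8.15429046e-04,  9.75810489e-01,  2.18616572e-01, -1.34840581e-04]), 'contact_force': array([ 0.88165015, -1.07347697,  0.3307483 ]), 'wrist_torque': array([ 0.00915667, -0.00652922,  0.01342228]), 'grasp_force': 0.0, 'finger_gap': 1.0041480329071317}
```

View pics/top0.png

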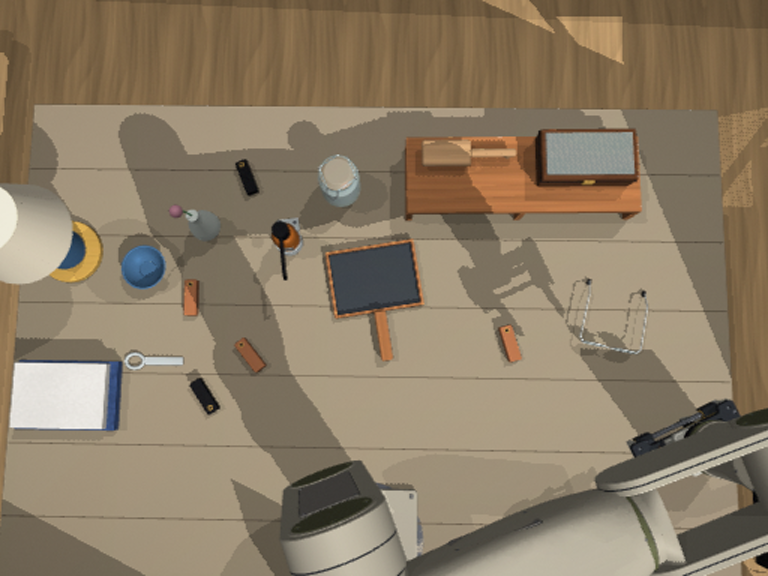

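View pics/scene0.png

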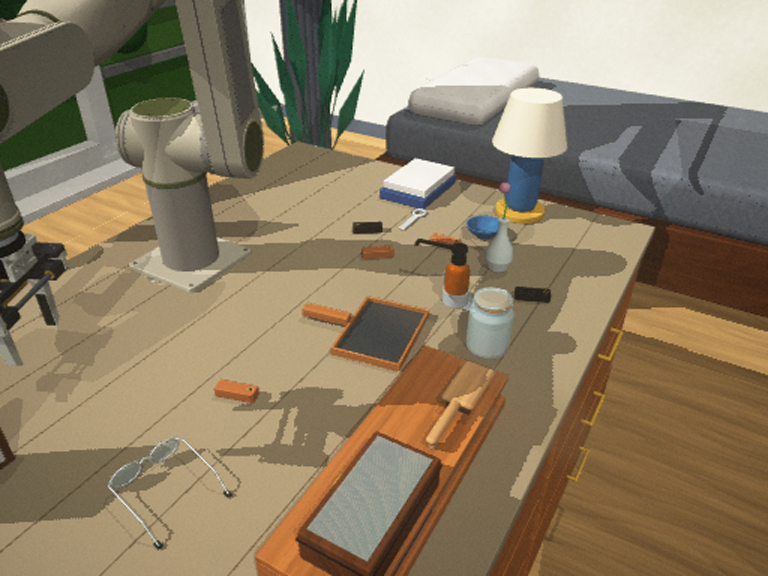

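```bash
cat >> h.py <<'E'
def blobs(im,P,lo,hi,zlo,zhi,amin=60):
    hsv=cv2.cvtColor(im,cv2.COLOR_BGR2HSV); m=cv2.inRange(hsv,lo,hi)&(((P[...,2]>zlo)&(P[...,2]<zhi)).astype(np.uint8)*255)
    n,l,s,c=cv2.connectedComponentsWithStats(m)
    out=[]
    for i in range(1,n):
        if s[i,4]<amin: continue
        p=P[l==i]; zt=np.percentile(p[:,2],80); p=p[p[:,2]>zt-.006]
        r=cv2.minAreaRect((p[:,:2]*1000).astype(np.float32)); b=cv2.boxPoints(r)
        e=max((b[1]-b[0],b[2]-b[1]),key=np.linalg.norm)
        out.append((c[i].round(0),(np.array(r[0])/1000).round(4),round(float(zt),4),np.round(sorted(r[1])),round(float(np.degrees(np.arctan2(e[1],e[0]))%180),1),s[i,4]))
    return out
E
python3 - <<'E'
from h import *
d=np.load("top0.npz");im,P=d["im"],d["P"]
for b in blobs(im,P,(3,110,70),(16,255,255),.008,.05): print(*b)
for u,v in [(189,185),(281,278/1.5),(260,220),(300,300/1.5)]: print(u,v,P[int(v),int(u)])
# heights map near bottle & riser
zz=P[...,2]
m=(zz>.12)&(zz<.16); ys,xs=np.nonzero(m); 
sel=(xs>170)&(xs<205)&(ys>140)&(ys<195)
p=P[ys[sel],xs[sel]]; 
for a,x,y in zip(p,xs[sel],ys[sel]): print(x,y,a.round(3),end=';') if y%2==0 and x%2==0 else 0
a=cv2.resize(im[90:290,100:370],None,fx=2.9,fy=2.9,interpolation=cv2.INTER_CUBIC); cv2.imwrite("pics/crop1.png",a)
E
```

```text
[252. 200.] [ 0.5119 -0.0191] 0.0302 [195. 254.] 10.8 649
[127. 198.] [0.5191 0.3995] 0.0253 [28. 78.] 3.0 206
[340. 229.] [ 0.4276 -0.3085] 0.025 [27. 78.] 16.1 210
[166. 236.] [0.3928 0.2635] 0.025 [28. 78.] 40.4 206
189 185 [0.54902079 0.1754495  0.13740501]
281 185.33333333333334 [ 5.71837311e-01 -1.15254259e-01 -4.67523146e-04]
260 220 [ 0.4522618  -0.04562232 -0.00093063]
300 200.0 [ 5.21640352e-01 -1.79567506e-01 -5.49650906e-05]
184 148 [0.662 0.192 0.151];186 148 [0.663 0.187 0.147];188 148 [0.664 0.181 0.143];182 150 [0.657 0.199 0.145];184 150 [0.656 0.193 0.149];186 150 [0.657 0.187 0.144];188 150 [0.656 0.18  0.151];190 150 [0.657 0.175 0.146];182 152 [0.65  0.199 0.146];184 152 [0.65  0.193 0.145];186 152 [0.65  0.186 0.148];188 152 [0.65  0.18  0.148];190 152 [0.65  0.174 0.149];192 152 [0.65  0.168 0.148];182 154 [0.643 0.198 0.149];184 154 [0.644 0.193 0.146];186 154 [0.645 0.187 0.143];188 154 [0.644 0.18  0.145];190 154 [0.645 0.175 0.143];192 154 [0.645 0.169 0.141];182 156 [0.638 0.199 0.146];184 156 [0.637 0.192 0.149];186 156 [0.637 0.185 0.152];188 156 [0.638 0.18  0.146];190 156 [0.638 0.174 0.147];192 156 [0.642 0.171 0.126];184 158 [0.634 0.195 0.132];186 158 [0.632 0.186 0.145];188 158 [0.633 0.181 0.141];186 160 [0.626 0.187 0.141];188 160 [0.625 0.18  0.145];186 162 [0.62  0.187 0.141];188 162 [0.62  0.18  0.143];188 164 [0.613 0.179 0.146];188 166 [0.607 0.179 0.144];188 168 [0.601 0.179 0.145];188 170 [0.594 0.179 0.146];188 172 [0.588 0.179 0.145];188 174 [0.582 0.179 0.144];190 174 [0.583 0.173 0.142];188 176 [0.575 0.178 0.148];190 176 [0.576 0.172 0.145];188 178 [0.57  0.178 0.143];190 178 [0.571 0.173 0.137];188 180 [0.564 0.178 0.141];190 180 [0.564 0.172 0.143];188 182 [0.558 0.178 0.14 ];190 182 [0.558 0.172 0.141];190 184 [0.552 0.172 0.14 ];190 186 [0.546 0.173 0.136];
```

View pics/crop1.png

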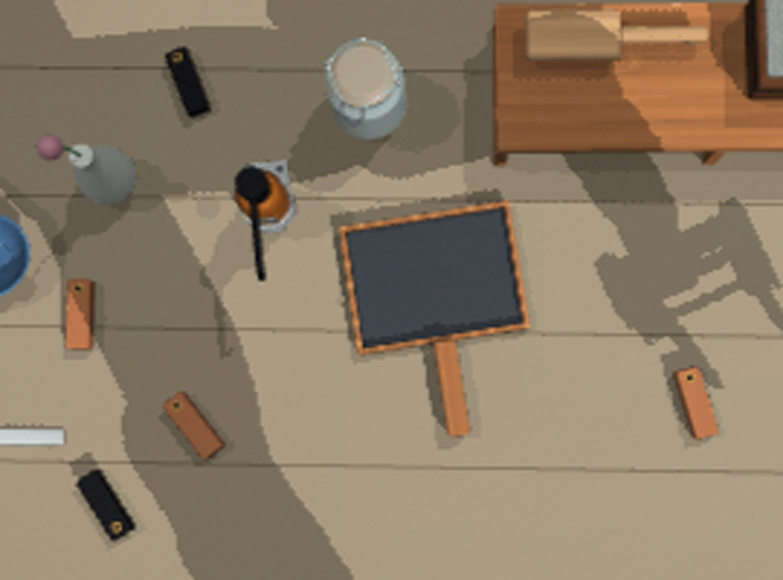

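```bash
cat >> h.py <<'E'
def tray(im,P):
    # slate rectangle at z=8mm: height-independent of colour of blocks: use rim+handle cloud 12..34mm orange, component largest
    hsv=cv2.cvtColor(im,cv2.COLOR_BGR2HSV); m=cv2.inRange(hsv,(3,90,60),(20,255,255))&((P[...,2]>.009)&(P[...,2]<.036)).astype(np.uint8)*255
    m=cv2.morphologyEx(m,cv2.MORPH_CLOSE,np.ones((3,3)))
    n,l,s,c=cv2.connectedComponentsWithStats(m); i=1+np.argmax(s[1:,4]); return l==i
E
python3 - <<'E'
from h import *
d=np.load("top0.npz");im,P=d["im"],d["P"]
m=tray(im,P); p=P[m]; print(len(p))
# slate
hsv=cv2.cvtColor(im,cv2.COLOR_BGR2HSV)
s=(hsv[...,2]<90)&(P[...,2]<.02)&(P[...,2]>-.002)&(P[...,0]>.45)&(P[...,0]<.65)&(P[...,1]>-.15)&(P[...,1]<.12)&(hsv[...,0]>90)
q=P[s]; r=cv2.minAreaRect((q[:,:2]*1000).astype(np.float32)); print("slate",r,np.median(q[:,2]),len(q))
print(cv2.boxPoints(r).round(0).tolist())
h=p[p[:,0]<.46]; h=h[h[:,2]>.02]; print("handle",len(h),h.mean(0)); c=np.array(r[0])/1000
hr=cv2.minAreaRect((h[:,:2]*1000).astype(np.float32)); print(hr,cv2.boxPoints(hr).round(0).tolist())
# nozzle/bottle
z=P[...,2]
a=(z>.125)&(z<.16)&(P[...,0]>.54)&(P[...,0]<.68)&(P[...,1]>.14)&(P[...,1]<.22)
p=P[a]; arm=p[p[:,0]<.615]; print("arm",len(arm),np.polyfit(arm[:,0],arm[:,1],1),arm[:,0].min(), arm[:,2].mean())
hd=p[(p[:,0]>.63)]; print("head",cv2.minEnclosingCircle((hd[:,:2]*1000).astype(np.float32)),np.median(hd[:,2]))
# riser top
t=(z>.07)&(z<.09)&(P[...,1]<-.02)&(P[...,0]>.6); q=P[t]; r=cv2.minAreaRect((q[:,:2]*1000).astype(np.float32)); print("riser top",r,cv2.boxPoints(r).round(0).tolist(),np.median(q[:,2]))
# scene camera
d=np.load("scene0.npz");ims,S=d["im"],d["P"]
for x0,x1,y0,y1 in[(.58,.75,-.5,.0)]:
    z=S[...,2]
    k=(S[...,0]>x0)&(S[...,0]<x1)&(S[...,1]>y0)&(S[...,1]<y1)
    print(k.sum())
    q=S[k&(z>.066)&(z<.085)]; r=cv2.minAreaRect((q[:,:2]*1000).astype(np.float32));print("riser scene",cv2.boxPoints(r).round(0).tolist(),np.median(q[:,2]))
k=(S[...,2]>.06)&(S[...,2]<.2)&(abs(S[...,0]-.6)<.1)&(abs(S[...,1]-.18)<.06); q=S[k]
hd=q[(q[:,0]>.62)&(q[:,2]>.125)]; print("head sc",hd.mean(0),hd.min(0),hd.max(0)); arm=q[(q[:,0]<.61)&(q[:,2]>.1)]; print("arm sc",np.polyfit(arm[:,0],arm[:,1],1),arm.min(0),arm.max(0))
E
```

```text
697
slate ((568.1142578125, -7.0583953857421875), (135.63868713378906, 184.9471435546875), 9.884676933288574) 0.008777707427145787 2162
[[485.0, 72.0], [517.0, -110.0], [651.0, -87.0], [619.0, 96.0]]
handle 182 [ 0.42212886 -0.03317729  0.03812207]
((419.84027099609375, -34.03450012207031), (84.74552917480469, 25.794048309326172), 9.852723121643066) [[376.0, -29.0], [380.0, -54.0], [464.0, -39.0], [459.0, -14.0]]
arm 67 [0.12489297 0.10402835] 0.5461637282036663 0.1423193208075641
head ((648.4767456054688, 185.6280517578125), 18.051279067993164) 0.14619339952242938
riser top ((791.61376953125, -329.3876037597656), (172.42599487304688, 506.64324951171875), 0.6621754765510559) [[702.0, -77.0], [708.0, -584.0], [881.0, -582.0], [875.0, -75.0]] 0.07852714287433737
6321
riser scene [[704.0, -76.0], [705.0, -500.0], [751.0, -500.0], [750.0, -75.0]] 0.07758046964916154
head sc [0.64843206 0.17821905 0.1419418 ] [0.62068292 0.16277449 0.12580493] [0.66718654 0.20049836 0.14813414]
arm sc [0.13239381 0.0957207 ] [0.54559693 0.16588167 0.12222404] [0.6095293  0.18273289 0.1453114 ]
```

```bash
cat >> h.py <<'E'
def plan(x,y,z,yaw_deg):
    o=env.get_obs(); q=o["tcp_rot"]; M=R.from_quat([q[1],q[2],q[3],q[0]]).as_matrix()
    t=np.radians(yaw_deg); T=np.array([[np.cos(t),np.sin(t),0],[np.sin(t),-np.cos(t),0],[0,0,-1]])
    rv=R.from_matrix(M.T@T).as_rotvec()/.12; d=np.array([x,y,z])-o["eef_pos"]
    print("t%.1f"%o["time_s"],"pos",o["eef_pos"].round(4),"gap %.3f f %.1f"%(o["finger_gap"],o["grasp_force"]),"F",o["contact_force"].round(1),"q",o["joints"].round(2))
    print("turn first",rv.round(2),"| shift after turn",(T.T@d/.03).round(2),"| shift before turn",(M.T@d/.03).round(2))
E
python3 - <<'E'
from h import *
plan(.4276,-.3085,.075,16.1)
d=np.load("top0.npz");im,P=d["im"],d["P"]
for n,(u,v) in dict(blackNear=(136,264),vase=(133,142),dish=(97,178),opener=(107,240),jar=(227,118)).items(): print(n,P[v,u].round(3))
E
```

```text
t0.1 pos [ 0.2558 -0.5421  0.2024] gap 1.004 f 0.0 F [ 0.9 -1.1  0.3] q [-1.22  0.13  1.49 -0.    1.52 -0.09]
turn first [-0.01  0.    1.33] | shift after turn [ 7.66 -5.89  4.25] | shift before turn [ 8.5  -4.59  4.26]
blackNear [0.301 0.36  0.021]
vase [0.693 0.369 0.091]
dish [0.587 0.512 0.001]
opener [0.377 0.464 0.008]
jar [0.764 0.064 0.131]
```

{"fn": "servo_tool", "kwargs": {"steps": [[0, 0, 0, 0, 0, 0.67], [0, 0, 0, 0, 0, 0.66], [0.85, -0.65, 0, 0, 0, 0], [0.85, -0.65, 0, 0, 0, 0], [0.85, -0.65, 0.2, 0, 0, 0]], "claw": 0.4, "force": 20}}

```text
time_s: 0.52
eef_pos: [0.3136, -0.4648, 0.1978]
tcp_rot: [0.0, 0.99, 0.139, 0.0]
contact_force: [0.6, -0.8, 1.0]
finger_gap: 0.692
grasp_force: 0.0
```

{"fn": "servo_tool", "kwargs": {"steps": [[0.85, -0.65, 0.5, 0, 0, 0], [0.85, -0.65, 0.5, 0, 0, 0], [0.85, -0.65, 0.5, 0, 0, 0], [0.85, -0.65, 0.6, 0, 0, 0], [0.85, -0.65, 0.6, 0, 0, 0]]}}

```text
time_s: 0.93
eef_pos: [0.4093, -0.3347, 0.1155]
tcp_rot: [0.0, 0.99, 0.14, 0.0]
contact_force: [0.6, -1.2, -0.1]
finger_gap: 0.6
grasp_force: 0.0
```

{"fn": "servo_tool", "kwargs": {"steps": [[0.86, -0.69, 0.6, 0, 0, 0], [0, 0, 0.7, 0, 0, 0], [0, 0, 0, 0, 0, 0], [0, 0, 0, 0, 0, 0]]}}

```text
time_s: 1.27
eef_pos: [0.4266, -0.308, 0.076]
tcp_rot: [-0.001, 0.99, 0.141, -0.001]
contact_force: [-0.1, 0.8, -0.1]
finger_gap: 0.6
grasp_force: 0.0
```

Run:
```python
from h import *
plan(.4276,-.3085,.0135,16.1)
c=cam("top"); im=c["image"]; P=cloud(c)
for b in blobs(im,P,(3,110,70),(16,255,255),.008,.05): print(*b)
save(im[160:384,230:512],"t1.png",2.5)
```

```text
t1.3 pos [ 0.4266 -0.308   0.076 ] gap 0.600 f 0.0 F [-0.1  0.8 -0.1] q [-0.72  0.03  1.83 -0.    1.28  0.57]
turn first [-0.02  0.02  0.01] | shift after turn [0.03 0.02 2.08] | shift before turn [0.03 0.03 2.08]
[252. 200.] [ 0.5125 -0.0168] 0.0302 [195. 257.] 9.7 636
[127. 198.] [0.5194 0.4   ] 0.025 [28. 78.] 2.9 207
[166. 236.] [0.3923 0.2643] 0.0252 [28. 79.] 40.3 204
```

View pics/t1.png

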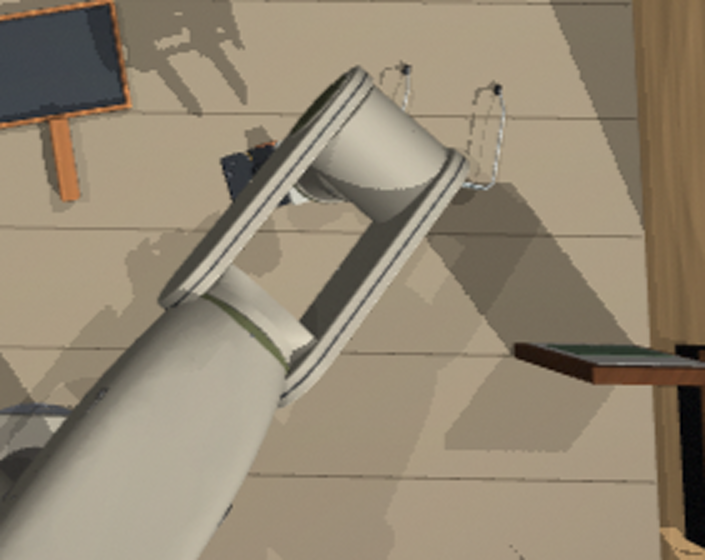

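{"fn": "servo_tool", "kwargs": {"steps": [[0, 0, 0.7, 0, 0, 0], [0, 0, 0.7, 0, 0, 0], [0, 0, 0.66, 0, 0, 0], [0, 0, 0, 0, 0, 0], [0, 0, 0, 0, 0, 0]]}}

```text
time_s: 1.73
eef_pos: [0.4272, -0.31, 0.0162]
tcp_rot: [-0.0, 0.99, 0.139, -0.0]
contact_force: [-0.0, -0.3, 0.6]
finger_gap: 0.6
grasp_force: 0.0
```

{"fn": "servo_tool", "kwargs": {"steps": [[0, 0, 0, 0, 0, 0], [0, 0, 0, 0, 0, 0], [0, 0, 0, 0, 0, 0], [0, 0, 0, 0, 0, 0], [0, 0, 0, 0, 0, 0]], "claw": 1}}

```text
time_s: 2.15
eef_pos: [0.4282, -0.3095, 0.0163]
tcp_rot: [0.0, 0.99, 0.14, 0.0]
contact_force: [0.6, -0.1, -0.4]
finger_gap: 0.287
grasp_force: 0.0
```

{"fn": "servo_tool", "kwargs": {"steps": [[0, 0, -0.8, 0, 0, 0], [0, 0, -0.8, 0, 0, 0], [0, 0, -0.8, 0, 0, 0], [0, 0, 0, 0, 0, 0], [0, 0, 0, 0, 0, 0]]}}

```text
time_s: 2.57
eef_pos: [0.4291, -0.3102, 0.0896]
tcp_rot: [0.002, 0.99, 0.14, 0.001]
contact_force: [-0.3, 0.6, -0.1]
finger_gap: 0.003
grasp_force: 0.0
```

```bash
cat >> h.py <<'E'
def slot(c,yaw,dx,dy):
    t=np.radians(yaw); return c[0]+dx*np.cos(t)-dy*np.sin(t), c[1]+dx*np.sin(t)+dy*np.cos(t)
E
python3 - <<'E'
from h import *
x,y=slot((.568,-.0065),9.9,0,-.054); print(x,y); plan(x,y,.06,9.9)
E
```

```text
0.577284171415088 -0.059695903612357784
t2.6 pos [ 0.4291 -0.3102  0.0896] gap 0.003 f 0.0 F [-0.3  0.6 -0.1] q [-0.72  0.02  1.82  0.    1.3   0.57]
turn first [ 0.03 -0.02  0.9 ] | shift after turn [ 6.3  -7.37  0.99] | shift before turn [ 7.06 -6.65  0.98]
```

Run:
```python
from h import *
for n in("top","scene"):
    c=cam(n); im=c["image"]; P=cloud(c)
    print(n)
    for b in blobs(im,P,(3,110,70),(16,255,255),.008,.05,40): print(*b)
    if n=="scene": save(im[150:384,60:330],"s2.png",2.5)
```

```text
top
[252. 200.] [ 0.5042 -0.0369] 0.0303 [197. 225.] 19.1 632
[127. 198.] [0.5194 0.4004] 0.0257 [28. 78.] 1.8 208
[166. 236.] [0.3924 0.2637] 0.0257 [28. 79.] 39.9 207
scene
[296. 159.] [0.5216 0.3976] 0.0216 [31. 80.] 1.8 90
[251. 167.] [0.393  0.2602] 0.0216 [42. 78.] 34.7 130
[303. 194.] [0.6539 0.1667] 0.0463 [23. 52.] 16.6 65
[240. 217.] [ 0.5372 -0.0234] 0.0256 [186. 264.] 40.6 803
[157. 259.] [ 0.4278 -0.3105] 0.0226 [30. 80.] 16.1 276
[299. 326.] [ 0.8694 -0.2792] 0.0226 [ 14. 407.] 91.1 792
```

View pics/s2.png

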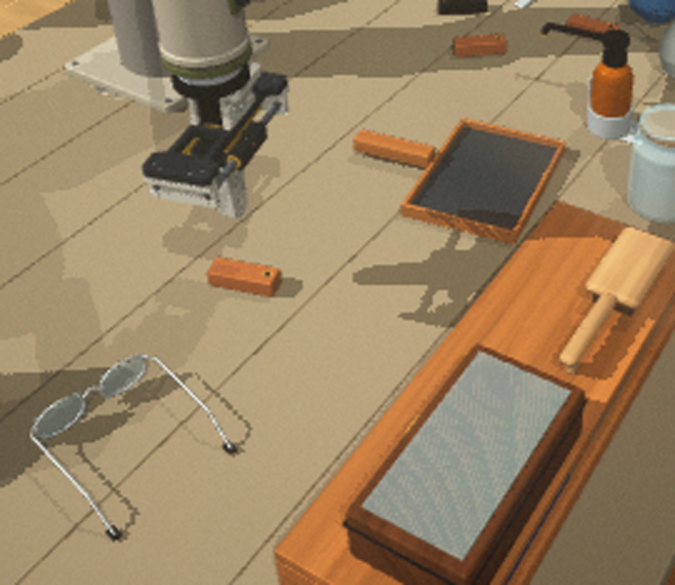

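The scene view shows the block still lying where it was, at about (243,276), heading 16°. I lifted before the fingers had closed. I'll repeat the grasp with a longer closing time.

{"fn": "servo_tool", "kwargs": {"steps": [[0, 0, 0, 0, 0, 0], [0, 0, 0, 0, 0, 0], [0, 0, 0, 0, 0, 0], [0, 0, 0, 0, 0, 0], [0, 0, 0, 0, 0, 0]], "claw": 0.5}}

```text
time_s: 3.08
eef_pos: [0.4275, -0.3089, 0.0871]
tcp_rot: [-0.0, 0.99, 0.14, -0.0]
contact_force: [-0.5, 0.3, 0.4]
finger_gap: 0.311
grasp_force: 0.0
```

{"fn": "servo_tool", "kwargs": {"steps": [[0, 0, 0, 0, 0, 0], [0, 0, 0.6, 0, 0, 0], [0, 0, 0.6, 0, 0, 0], [0, 0, 0.6, 0, 0, 0], [0, 0, 0.65, 0, 0, 0]]}}

```text
time_s: 3.5
eef_pos: [0.4281, -0.3094, 0.0137]
tcp_rot: [0.0, 0.99, 0.14, 0.0]
contact_force: [-0.4, -0.2, -0.0]
finger_gap: 0.499
grasp_force: 0.0
```

{"fn": "servo_tool", "kwargs": {"steps": [[0, 0, 0, 0, 0, 0], [0, 0, 0, 0, 0, 0], [0, 0, 0, 0, 0, 0], [0, 0, 0, 0, 0, 0], [0, 0, 0, 0, 0, 0]], "claw": 1}}

```text
time_s: 3.92
eef_pos: [0.4288, -0.31, 0.0156]
tcp_rot: [0.001, 0.99, 0.14, 0.001]
contact_force: [0.1, 0.6, 0.2]
finger_gap: 0.189
grasp_force: 0.0
```

{"fn": "servo_tool", "kwargs": {"steps": [[0, 0, 0, 0, 0, 0], [0, 0, 0, 0, 0, 0], [0, 0, 0, 0, 0, 0]]}}

```text
time_s: 4.17
eef_pos: [0.428, -0.3093, 0.0145]
tcp_rot: [0.0, 0.99, 0.14, 0.0]
contact_force: [0.1, 1.0, -0.1]
finger_gap: 0.013
grasp_force: 0.0
```

{"fn": "servo_tool", "kwargs": {"steps": [[0, 0, -0.8, 0, 0, 0], [0, 0, -0.8, 0, 0, 0], [0, 0, -0.8, 0, 0, 0], [0, 0, 0, 0, 0, 0], [0, 0, 0, 0, 0, 0]]}}

```text
time_s: 4.58
eef_pos: [0.429, -0.3102, 0.088]
tcp_rot: [0.002, 0.99, 0.14, 0.001]
contact_force: [-0.1, 0.4, 0.2]
finger_gap: 0.009
grasp_force: 0.0
```

Run:
```python
from h import *
x,y=slot((.568,-.0065),9.9,0,-.054); plan(x,y,.065,9.9)
```

```text
t4.6 pos [ 0.429  -0.3102  0.088 ] gap 0.009 f 0.0 F [-0.1  0.4  0.2] q [-0.72  0.02  1.82  0.    1.3   0.57]
turn first [ 0.03 -0.02  0.9 ] | shift after turn [ 6.31 -7.38  0.77] | shift before turn [ 7.06 -6.65  0.76]
```

Run:
```python
from h import *
def proj(c,p):
    v=c["R"].T@(np.array(p)-np.array(c["xyz"])); K=c["intrinsics"]; return K[0][0]*v[0]/v[2]+K[0][2],K[1][1]*v[1]/v[2]+K[1][2],v[2]
c=cam("scene"); im=c["image"].copy(); o=env.get_obs(); P=cloud(c)
big=cv2.resize(im,None,fx=4,fy=4,interpolation=cv2.INTER_CUBIC)
for p,col in((o["eef_pos"],(0,0,255)),(o["eef_pos"]-[0,0,.011],(0,255,0)),(np.r_[o["eef_pos"][:2],.011],(255,0,0))):
    u,v,d=proj(c,p); print(u,v,d); cv2.circle(big,(int(4*u+2),int(4*v+2)),4,col,-1)
# block check
for b in blobs(im,P,(3,110,70),(16,255,255),.008,.05,40): 
    if b[1][1]<-.2: print(*b)
cv2.imwrite("pics/s3.png",big[720:1240,380:1000])
```

```text
154.50950145316477 240.0356718498789 1.137460408582987
155.04039138217396 243.078082798852 1.1436854239974399
158.0339038900432 260.23323065940076 1.1801021011424375
[157. 260.] [ 0.4277 -0.3126] 0.0224 [30. 80.] 15.9 277
[299. 326.] [ 0.8693 -0.2797] 0.0224 [ 14. 407.] 91.1 797
```

View pics/s3.png

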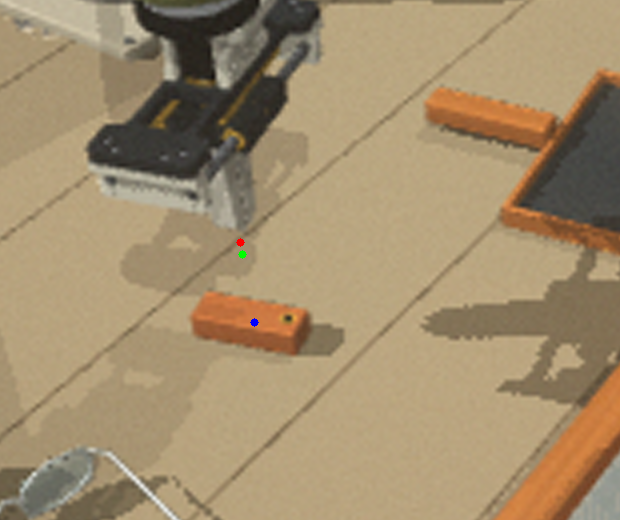

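Run:
```python
from h import *
c=cam("scene"); P=cloud(c); o=env.get_obs(); e=o["eef_pos"]; print(e)
m=(np.linalg.norm(P[...,:2]-e[:2],axis=-1)<.06)&(P[...,2]>.04)&(P[...,2]<.25)
q=P[m]; 
for z in np.arange(.08,.18,.005):
    k=q[(q[:,2]>=z)&(q[:,2]<z+.005)]
    if len(k): print(round(z,3),len(k),k.min(0).round(3),k.max(0).round(3))
```

```text
[ 0.42736562 -0.30876606  0.08529613]
0.1 4 [ 0.431 -0.315  0.103] [ 0.439 -0.304  0.105]
0.105 8 [ 0.434 -0.319  0.106] [ 0.44  -0.298  0.11 ]
0.11 17 [ 0.423 -0.325  0.11 ] [ 0.441 -0.293  0.115]
0.115 16 [ 0.424 -0.326  0.115] [ 0.44  -0.294  0.12 ]
0.12 14 [ 0.423 -0.326  0.121] [ 0.44  -0.299  0.125]
0.125 19 [ 0.427 -0.326  0.125] [ 0.441 -0.297  0.13 ]
0.13 11 [ 0.427 -0.325  0.13 ] [ 0.439 -0.297  0.133]
0.135 19 [ 0.43  -0.327  0.135] [ 0.442 -0.294  0.14 ]
0.14 14 [ 0.428 -0.327  0.141] [ 0.441 -0.292  0.145]
0.145 20 [ 0.429 -0.327  0.145] [ 0.44  -0.292  0.15 ]
0.15 14 [ 0.432 -0.326  0.151] [ 0.441 -0.297  0.154]
0.155 11 [ 0.434 -0.325  0.155] [ 0.442 -0.305  0.16 ]
0.16 6 [ 0.434 -0.321  0.161] [ 0.44  -0.307  0.165]
0.165 4 [ 0.432 -0.327  0.165] [ 0.441 -0.314  0.169]
```

{"fn": "servo_tool", "kwargs": {"steps": [[0, 0, 0, 0, 0, 0], [0, 0, 0, 0, 0, 0], [0, 0, 0, 0, 0, 0], [0, 0, 0, 0, 0, 0], [0, 0, 0, 0, 0, 0]], "claw": 0.5}}

```text
time_s: 5.1
eef_pos: [0.4276, -0.3089, 0.0856]
tcp_rot: [-0.0, 0.99, 0.14, -0.0]
contact_force: [-0.2, 0.1, 0.4]
finger_gap: 0.314
grasp_force: 0.0
```

{"fn": "servo_tool", "kwargs": {"steps": [[0, 0, 0.6, 0, 0, 0], [0, 0, 0.6, 0, 0, 0], [0, 0, 0.6, 0, 0, 0], [0, 0, 0.6, 0, 0, 0], [0, 0, 0, 0, 0, 0]]}}

```text
time_s: 5.52
eef_pos: [0.4253, -0.307, 0.0101]
tcp_rot: [-0.002, 0.99, 0.14, -0.002]
contact_force: [-1.2, 0.9, -1.0]
finger_gap: 0.497
grasp_force: 0.0
```

Run:
```python
from h import *
c=cam("scene"); P=cloud(c); o=env.get_obs(); e=o["eef_pos"]; print(e)
hsv=cv2.cvtColor(c["image"],cv2.COLOR_BGR2HSV)
m=(np.linalg.norm(P[...,:2]-e[:2],axis=-1)<.07)&(P[...,2]>.012)&(P[...,2]<.25)&(hsv[...,1]<70)
q=P[m]; 
for z in np.arange(.01,.08,.005):
    k=q[(q[:,2]>=z)&(q[:,2]<z+.005)]
    if len(k): print(round(z,3),len(k),k.min(0).round(3),k.max(0).round(3))
save(c["image"][190:310,80:260],"s4.png",4)
```

```text
[ 0.42613656 -0.30767252  0.01200096]
0.02 1 [ 0.414 -0.283  0.023] [ 0.414 -0.283  0.023]
0.025 5 [ 0.413 -0.286  0.027] [ 0.426 -0.277  0.028]
0.03 13 [ 0.41  -0.338  0.03 ] [ 0.443 -0.277  0.035]
0.035 19 [ 0.415 -0.346  0.035] [ 0.444 -0.272  0.04 ]
0.04 17 [ 0.416 -0.345  0.04 ] [ 0.443 -0.275  0.045]
0.045 20 [ 0.413 -0.346  0.045] [ 0.444 -0.272  0.05 ]
0.05 19 [ 0.417 -0.347  0.05 ] [ 0.443 -0.27   0.055]
0.055 16 [ 0.421 -0.347  0.055] [ 0.444 -0.27   0.06 ]
0.06 12 [ 0.423 -0.346  0.06 ] [ 0.443 -0.269  0.064]
0.065 11 [ 0.423 -0.342  0.065] [ 0.445 -0.269  0.07 ]
0.07 8 [ 0.423 -0.34   0.071] [ 0.444 -0.275  0.075]
0.075 8 [ 0.424 -0.338  0.075] [ 0.442 -0.271  0.079]
0.08 6 [ 0.422 -0.337  0.082] [ 0.443 -0.268  0.085]
```

View pics/s4.png

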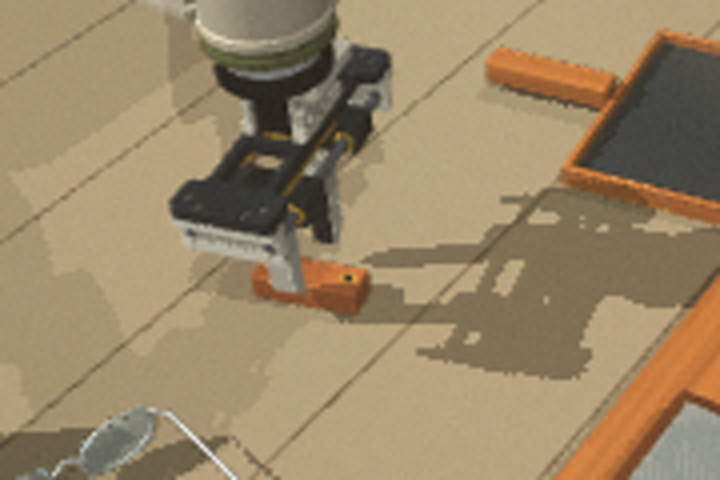

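The picture shows the fingers straddling the block at about (310,285), but the tips are about 29 mm up. The reported TCP height is therefore about 28 mm lower than the real one. I'll go lower while watching the contact force.

{"fn": "servo_tool", "kwargs": {"steps": [[0, 0, 0.4, 0, 0, 0], [0, 0, 0.25, 0, 0, 0], [0, 0, 0.2, 0, 0, 0], [0, 0, 0, 0, 0, 0]]}}

```text
time_s: 5.9
eef_pos: [0.4271, -0.3085, -0.0127]
tcp_rot: [-0.001, 0.99, 0.14, -0.001]
contact_force: [-0.8, 1.4, -0.2]
finger_gap: 0.5
grasp_force: 0.0
```

{"fn": "servo_tool", "kwargs": {"steps": [[0, 0, 0, 0, 0, 0], [0, 0, 0, 0, 0, 0], [0, 0, 0, 0, 0, 0], [0, 0, 0, 0, 0, 0], [0, 0, 0, 0, 0, 0]], "claw": 1}}

```text
time_s: 6.32
eef_pos: [0.4282, -0.3095, -0.0109]
tcp_rot: [0.0, 0.99, 0.14, 0.0]
contact_force: [0.6, -0.4, 1.3]
finger_gap: 0.298
grasp_force: 20.0
```

{"fn": "servo_tool", "kwargs": {"steps": [[0, 0, 0, 0, 0, 0], [0, 0, 0, 0, 0, 0]]}}

```text
time_s: 6.48
eef_pos: [0.4282, -0.3095, -0.0109]
tcp_rot: [0.0, 0.99, 0.14, 0.0]
contact_force: [-0.5, 0.5, 5.1]
finger_gap: 0.298
grasp_force: 20.0
```

Run:
```python
from h import *
x,y=slot((.568,-.0065),9.9,0,-.054); plan(x,y,.05,9.9)
c=cam("scene"); P=cloud(c); o=env.get_obs(); e=o["eef_pos"]
hsv=cv2.cvtColor(c["image"],cv2.COLOR_BGR2HSV)
m=(np.linalg.norm(P[...,:2]-e[:2],axis=-1)<.07)&(P[...,2]>.004)&(P[...,2]<.25)&(hsv[...,1]<60)
q=P[m]; 
for z in np.arange(.0,.03,.005):
    k=q[(q[:,2]>=z)&(q[:,2]<z+.005)]
    if len(k): print(round(z,3),len(k),k.min(0).round(3),k.max(0).round(3))
```

```text
t6.5 pos [ 0.4282 -0.3095 -0.0109] gap 0.298 f 20.0 F [-0.5  0.5  5.1] q [-0.72  0.15  1.88 -0.    1.11  0.57]
turn first [ 0.01 -0.01  0.9 ] | shift after turn [ 6.33 -7.35 -2.03] | shift before turn [ 7.09 -6.62 -2.03]
0.01 6 [ 0.43  -0.336  0.012] [ 0.445 -0.325  0.014]
0.015 13 [ 0.428 -0.338  0.015] [ 0.445 -0.284  0.019]
0.02 18 [ 0.417 -0.339  0.02 ] [ 0.443 -0.28   0.024]
0.025 12 [ 0.417 -0.339  0.025] [ 0.443 -0.281  0.03 ]
```

{"fn": "servo_tool", "kwargs": {"steps": [[0, 0, -0.6, 0, 0, 0], [0, 0, -0.8, 0, 0, 0], [0, 0, -0.8, 0, 0, 0.45], [0, 0, 0, 0, 0, 0.45], [0, 0, 0, 0, 0, 0]]}}

```text
time_s: 6.95
eef_pos: [0.4288, -0.31, 0.0562]
tcp_rot: [0.001, 0.996, 0.085, 0.001]
contact_force: [-0.2, 0.0, -0.6]
finger_gap: 0.3
grasp_force: 20.0
```

{"fn": "servo_tool", "kwargs": {"steps": [[0.7, -0.82, 0, 0, 0, 0], [0.7, -0.82, 0, 0, 0, 0], [0.7, -0.82, 0, 0, 0, 0], [0.7, -0.82, 0, 0, 0, 0], [0.7, -0.82, 0, 0, 0, 0]]}}

```text
time_s: 7.37
eef_pos: [0.5094, -0.1681, 0.0531]
tcp_rot: [-0.001, 0.996, 0.087, -0.001]
contact_force: [0.6, -0.5, -1.6]
finger_gap: 0.298
grasp_force: 20.0
```

{"fn": "servo_tool", "kwargs": {"steps": [[0.7, -0.82, 0, 0, 0, 0], [0.7, -0.82, 0, 0, 0, 0], [0.7, -0.82, 0, 0, 0, 0], [0.6, -0.7, 0, 0, 0, 0], [0, 0, 0, 0, 0, 0]]}}

```text
time_s: 7.78
eef_pos: [0.5743, -0.058, 0.0532]
tcp_rot: [-0.001, 0.996, 0.089, -0.0]
contact_force: [0.9, -0.3, -0.9]
finger_gap: 0.297
grasp_force: 20.0
```

Run:
```python
from h import *
x,y=slot((.568,-.0065),9.9,0,-.054); plan(x,y,-.002,9.9)
for n in("top","scene"):
    c=cam(n); im=c["image"]; P=cloud(c); print(n)
    for b in blobs(im,P,(3,110,70),(16,255,255),.008,.1,40): print(*b)
```

```text
t7.8 pos [ 0.5743 -0.058   0.0532] gap 0.297 f 20.0 F [ 0.9 -0.3 -0.9] q [-0.19  0.19  1.7   0.    1.25  1.2 ]
turn first [-0.02  0.01  0.05] | shift after turn [0.09 0.07 1.84] | shift before turn [0.09 0.08 1.84]
top
[336. 123.] [ 0.7916 -0.3287] 0.0809 [170. 505.] 90.6 4924
[195. 159.] [0.6451 0.1711] 0.0961 [22. 48.] 166.3 72
[223. 183.] [0.5629 0.0856] 0.0212 [ 57. 159.] 167.7 113
[127. 198.] [0.5194 0.4002] 0.0255 [27. 78.] 2.2 208
[266. 190.] [ 0.5432 -0.0624] 0.0908 [19. 26.] 96.3 55
[256. 211.] [ 0.4665 -0.0256] 0.0317 [25. 55.] 9.0 200
[166. 236.] [0.3928 0.2636] 0.0258 [28. 79.] 40.8 204
scene
[296. 159.] [0.5209 0.3977] 0.022 [34. 78.] 1.4 91
[304. 186.] [0.6521 0.1738] 0.0904 [34. 51.] 22.6 298
[239. 218.] [ 0.4763 -0.0432] 0.0289 [ 59. 176.] 168.5 764
[254. 214.] [ 0.5938 -0.057 ] 0.0849 [31. 36.] 7.7 118
[263. 305.] [ 0.7911 -0.3292] 0.0788 [172. 510.] 90.9 6782
```

{"fn": "servo_tool", "kwargs": {"steps": [[0.09, 0.07, 0.5, 0, 0, 0], [0, 0, 0.5, 0, 0, 0], [0, 0, 0.4, 0, 0, 0], [0, 0, 0.3, 0, 0, 0], [0, 0, 0.14, 0, 0, 0]]}}

```text
time_s: 8.3
eef_pos: [0.5745, -0.0646, -0.0029]
tcp_rot: [-0.0, 0.996, 0.086, -0.002]
contact_force: [-5.0, 1.2, 13.7]
finger_gap: 0.296
grasp_force: 20.0
```

{"fn": "servo_tool", "kwargs": {"steps": [[0, 0, 0, 0, 0, 0], [0, 0, 0, 0, 0, 0], [0, 0, 0, 0, 0, 0]], "claw": 0.61}}

```text
time_s: 8.55
eef_pos: [0.5771, -0.0644, 0.0002]
tcp_rot: [0.0, 0.996, 0.086, 0.001]
contact_force: [1.6, -0.6, -0.3]
finger_gap: 0.387
grasp_force: 0.0
```

{"fn": "servo_tool", "kwargs": {"steps": [[0, 0, -0.5, 0, 0, 0], [0, 0, -0.7, 0, 0, 0], [0, 0, -0.8, 0, 0, 0], [0, 0, -0.8, 0, 0, 0], [0, 0, 0, 0, 0, 0]], "claw": 0.5}}

```text
time_s: 8.97
eef_pos: [0.5807, -0.0649, 0.0904]
tcp_rot: [0.001, 0.996, 0.087, 0.005]
contact_force: [1.1, -0.7, 0.4]
finger_gap: 0.5
grasp_force: 0.0
```

Run:
```python
from h import *
plan(.3926,.2637,.055,40.3)
c=cam("scene"); im=c["image"]; P=cloud(c)
for b in blobs(im,P,(3,110,70),(16,255,255),.008,.06,40): print(*b)
```

```text
t9.0 pos [ 0.5807 -0.0649  0.0904] gap 0.500 f 0.0 F [ 1.1 -0.7  0.4] q [-0.2   0.16  1.67  0.    1.31  1.2 ]
turn first [ 0.05 -0.07 -4.42] | shift after turn [  2.3  -12.41   1.18] | shift before turn [ -4.3  -11.88   1.1 ]
[296. 159.] [0.522  0.3995] 0.022 [34. 78.] 2.1 90
[304. 192.] [0.6532 0.1689] 0.0541 [28. 54.] 17.1 102
[239. 218.] [0.4907 0.013 ] 0.0264 [161. 221.] 69.9 747
[247. 228.] [ 0.5734 -0.0674] 0.0299 [33. 80.] 6.0 262
[299. 326.] [ 0.8694 -0.2784] 0.0226 [ 13. 407.] 91.0 797
[175. 381.] [ 0.7283 -0.5842] 0.0563 [ 2. 31.] 0.9 52
```

{"fn": "servo_tool", "kwargs": {"steps": [[0, 0, 0, 0, 0, -0.9], [0, 0, 0, 0, 0, -0.9], [0, 0, 0, 0, 0, -0.88], [0, 0, 0, 0, 0, -0.88], [0, 0, 0, 0, 0, -0.86]]}}

```text
time_s: 9.43
eef_pos: [0.576, -0.064, 0.0826]
tcp_rot: [-0.0, 0.938, 0.347, -0.0]
contact_force: [-0.6, 0.2, -0.1]
finger_gap: 0.501
grasp_force: 0.0
```

{"fn": "servo_tool", "kwargs": {"steps": [[0.18, -0.95, 0, 0, 0, 0], [0.18, -0.95, 0, 0, 0, 0], [0.18, -0.95, 0, 0, 0, 0], [0.18, -0.95, 0, 0, 0, 0], [0.18, -0.95, 0, 0, 0, 0]]}}

```text
time_s: 9.85
eef_pos: [0.5037, 0.0629, 0.0826]
tcp_rot: [-0.0, 0.939, 0.344, -0.0]
contact_force: [-0.1, 0.8, 0.4]
finger_gap: 0.501
grasp_force: 0.0
```

{"fn": "servo_tool", "kwargs": {"steps": [[0.18, -0.95, 0, 0, 0, 0], [0.18, -0.95, 0, 0, 0, 0], [0.18, -0.95, 0, 0, 0, 0], [0.18, -0.95, 0, 0, 0, 0], [0.18, -0.95, 0, 0, 0, 0]]}}

```text
time_s: 10.27
eef_pos: [0.4321, 0.1891, 0.0828]
tcp_rot: [-0.0, 0.939, 0.345, -0.0]
contact_force: [-0.5, -0.5, 0.1]
finger_gap: 0.501
grasp_force: 0.0
```

{"fn": "servo_tool", "kwargs": {"steps": [[0.18, -0.95, 0, 0, 0, 0], [0.18, -0.95, 0, 0, 0, 0], [0.18, -0.9, 0.2, 0, 0, 0], [0, 0, 0, 0, 0, 0], [0, 0, 0, 0, 0, 0]]}}

```text
time_s: 10.68
eef_pos: [0.39, 0.2632, 0.0765]
tcp_rot: [0.0, 0.938, 0.346, -0.001]
contact_force: [-0.2, 0.1, 0.3]
finger_gap: 0.503
grasp_force: 0.0
```

Run:
```python
from h import *
c=cam("scene"); im=c["image"]; P=cloud(c)
for b in blobs(im,P,(3,110,70),(16,255,255),.008,.06,40): print(*b)
plan(.3926,.2637,-.011,40.3)
c=cam("top"); im=c["image"]; P=cloud(c)
for b in blobs(im,P,(3,110,70),(16,255,255),.008,.06,40): print(*b)
```

```text
[296. 159.] [0.5221 0.3988] 0.0219 [36. 80.] 2.9 89
[251. 167.] [0.3931 0.2604] 0.0218 [38. 79.] 44.7 136
[304. 192.] [0.6526 0.1701] 0.0549 [27. 54.] 17.2 110
[240. 217.] [ 0.5176 -0.0211] 0.026 [192. 266.] 4.9 793
[247. 228.] [ 0.5737 -0.0673] 0.03 [33. 78.] 7.8 263
[299. 326.] [ 0.8691 -0.2784] 0.0226 [ 14. 409.] 91.0 789
[175. 381.] [ 0.7286 -0.5839] 0.0561 [ 2. 30.] 0.4 52
t10.7 pos [0.3908 0.2625 0.0768] gap 0.500 f 0.0 F [ 1.  -0.6 -0.1] q [ 0.48 -0.12  1.98 -0.    1.29  1.35]
turn first [0.   0.01 0.02] | shift after turn [0.07 0.01 2.93] | shift before turn [0.07 0.01 2.93]
[252. 200.] [ 0.5122 -0.0201] 0.0305 [196. 254.] 12.6 648
[265. 183.] [ 0.5731 -0.0607] 0.0331 [27. 79.] 10.0 202
[127. 197.] [0.5194 0.4003] 0.0253 [28. 77.] 3.0 197
[171. 243.] [0.3732 0.2485] 0.0256 [27. 29.] 38.4 68
```

{"fn": "servo_tool", "kwargs": {"steps": [[0.07, 0, 0.8, 0, 0, 0], [0, 0, 0.8, 0, 0, 0], [0, 0, 0.7, 0, 0, 0], [0, 0, 0.4, 0, 0, 0], [0, 0, 0.2, 0, 0, 0]]}}

```text
time_s: 11.2
eef_pos: [0.3922, 0.2621, -0.0118]
tcp_rot: [0.0, 0.939, 0.344, -0.002]
contact_force: [-1.0, -0.7, -1.1]
finger_gap: 0.501
grasp_force: 0.0
```

{"fn": "servo_tool", "kwargs": {"steps": [[0, 0, 0, 0, 0, 0], [0, 0, 0, 0, 0, 0], [0, 0, 0, 0, 0, 0], [0, 0, 0, 0, 0, 0], [0, 0, 0, 0, 0, 0]], "claw": 1}}

```text
time_s: 11.62
eef_pos: [0.3941, 0.2644, -0.0084]
tcp_rot: [-0.0, 0.939, 0.345, 0.001]
contact_force: [0.9, -2.0, 4.8]
finger_gap: 0.296
grasp_force: 20.0
```

{"fn": "servo_tool", "kwargs": {"steps": [[0, 0, 0, 0, 0, 0], [0, 0, -0.6, 0, 0, 0], [0, 0, -0.8, 0, 0, 0], [0, 0, -0.8, 0, 0, 0], [0, 0, 0, 0, 0, 0]]}}

```text
time_s: 12.03
eef_pos: [0.3959, 0.2659, 0.0615]
tcp_rot: [-0.001, 0.939, 0.345, 0.004]
contact_force: [1.2, -0.4, 0.9]
finger_gap: 0.298
grasp_force: 20.0
```

Run:
```python
from h import *
x,y=slot((.568,-.0065),9.9,0,0.052); plan(x,y,.055,9.9)
```

```text
t12.0 pos [0.3959 0.2659 0.0615] gap 0.298 f 20.0 F [ 1.2 -0.4  0.9] q [ 0.48 -0.1   1.98  0.    1.25  1.35]
turn first [-0.   -0.07  4.43] | shift after turn [4.09 8.2  0.22] | shift before turn [-0.63  9.14  0.23]
```

{"fn": "servo_tool", "kwargs": {"steps": [[0, 0, 0, 0, 0, 0.89], [0, 0, 0, 0, 0, 0.89], [0, 0, 0, 0, 0, 0.89], [0, 0, 0, 0, 0, 0.88], [0, 0, 0, 0, 0, 0.88]]}}

```text
time_s: 12.45
eef_pos: [0.3926, 0.2641, 0.0561]
tcp_rot: [-0.0, 0.997, 0.083, -0.0]
contact_force: [-0.3, -0.3, -0.1]
finger_gap: 0.298
grasp_force: 20.0
```

{"fn": "servo_tool", "kwargs": {"steps": [[0.45, 0.91, 0, 0, 0, 0], [0.45, 0.91, 0, 0, 0, 0], [0.45, 0.91, 0, 0, 0, 0], [0.45, 0.91, 0, 0, 0, 0], [0.45, 0.91, 0, 0, 0, 0]]}}

```text
time_s: 12.87
eef_pos: [0.4832, 0.14, 0.0561]
tcp_rot: [-0.0, 0.996, 0.086, 0.0]
contact_force: [-0.1, 0.1, -0.1]
finger_gap: 0.295
grasp_force: 20.0
```

{"fn": "servo_tool", "kwargs": {"steps": [[0.45, 0.91, 0, 0, 0, 0], [0.45, 0.91, 0, 0, 0, 0], [0.45, 0.91, 0, 0, 0, 0], [0.45, 0.91, 0, 0, 0, 0], [0, 0, 0, 0, 0, 0]]}}

```text
time_s: 13.28
eef_pos: [0.5573, 0.0387, 0.0565]
tcp_rot: [0.001, 0.996, 0.084, 0.001]
contact_force: [0.1, -1.3, -0.8]
finger_gap: 0.298
grasp_force: 20.0
```

{"fn": "servo_tool", "kwargs": {"steps": [[0, 0, 0, 0, 0, 0], [0, 0, 0, 0, 0, 0]]}}

```text
time_s: 13.45
eef_pos: [0.5539, 0.0431, 0.0557]
tcp_rot: [-0.0, 0.996, 0.086, -0.001]
contact_force: [-0.4, -0.3, 0.4]
finger_gap: 0.3
grasp_force: 20.0
```

Run:
```python
from h import *
x,y=slot((.568,-.0065),9.9,0,0.052); plan(x,y,-.001,9.9)
```

```text
t13.4 pos [0.5539 0.0431 0.0557] gap 0.300 f 20.0 F [-0.4 -0.3  0.4] q [-0.01  0.13  1.76  0.    1.25  1.38]
turn first [-0.01  0.01 -0.01] | shift after turn [ 0.18 -0.02  1.89] | shift before turn [ 0.18 -0.02  1.89]
```

{"fn": "servo_tool", "kwargs": {"steps": [[0.18, 0, 0.5, 0, 0, 0], [0, 0, 0.5, 0, 0, 0], [0, 0, 0.4, 0, 0, 0], [0, 0, 0.3, 0, 0, 0], [0, 0, 0.1, 0, 0, 0]]}}

```text
time_s: 13.87
eef_pos: [0.5579, 0.0445, 0.0002]
tcp_rot: [-0.0, 0.996, 0.086, -0.002]
contact_force: [0.1, -0.1, 1.2]
finger_gap: 0.298
grasp_force: 20.0
```

{"fn": "servo_tool", "kwargs": {"steps": [[0, 0, 0, 0, 0, 0], [0, 0, 0, 0, 0, 0], [0, 0, 0, 0, 0, 0]], "claw": 0.61}}

```text
time_s: 14.12
eef_pos: [0.5606, 0.0438, 0.0033]
tcp_rot: [0.0, 0.996, 0.086, 0.001]
contact_force: [-0.4, 0.3, 0.4]
finger_gap: 0.385
grasp_force: 0.0
```

{"fn": "servo_tool", "kwargs": {"steps": [[0, 0, -0.5, 0, 0, 0], [0, 0, -0.7, 0, 0, 0], [0, 0, -0.8, 0, 0, 0], [0, 0, -0.8, 0, 0, 0], [0, 0, 0, 0, 0, 0]], "claw": 0.5}}

```text
time_s: 14.53
eef_pos: [0.5642, 0.0436, 0.0933]
tcp_rot: [0.0, 0.996, 0.086, 0.005]
contact_force: [0.6, -0.9, 1.1]
finger_gap: 0.503
grasp_force: 0.0
```

Run:
```python
from h import *
c=cam("top"); im=c["image"]; P=cloud(c)
for b in blobs(im,P,(3,110,70),(16,255,255),.008,.06,40): print(*b)
c=cam("scene"); im=c["image"]; P=cloud(c)
for b in blobs(im,P,(3,110,70),(16,255,255),.008,.06,40): print(*b)
plan(.5194,.4002,.06,2.8)
```

```text
[262. 208.] [ 0.4443 -0.0322] 0.0323 [ 33. 118.] 0.7 421
[258. 190.] [ 0.5501 -0.0374] 0.0335 [27. 34.] 0.9 86
[127. 198.] [0.5195 0.4   ] 0.0255 [27. 78.] 3.5 210
[234. 194.] [0.537 0.042] 0.0327 [27. 37.] 1.5 102
[227. 205.] [0.501 0.067] 0.0211 [43. 83.] 49.3 68
[296. 159.] [0.5207 0.3972] 0.0216 [31. 75.] 2.1 91
[303. 192.] [0.6541 0.1697] 0.0539 [30. 54.] 21.5 105
[244. 215.] [ 0.4948 -0.003 ] 0.0283 [ 63. 234.] 30.1 1026
[251. 223.] [ 0.5731 -0.0374] 0.0299 [31. 79.] 8.8 254
[299. 326.] [ 0.8694 -0.2802] 0.0226 [ 13. 406.] 90.8 793
[175. 381.] [ 0.7278 -0.5842] 0.0565 [ 3. 31.] 0.3 53
t14.6 pos [0.5617 0.0436 0.0886] gap 0.501 f 0.0 F [-0.3 -0.6  0.5] q [-0.01  0.11  1.72  0.    1.3   1.39]
turn first [ 0.   -0.04  1.03] | shift after turn [ -0.83 -11.94   0.95] | shift before turn [  0.64 -11.95   0.95]
```

Run:
```python
from h import *
plan(.572,-.035,.06,9)
c=cam("top"); save(c["image"][130:260,180:310],"t5.png",4.5)
```

```text
t14.6 pos [0.5617 0.0436 0.0886] gap 0.501 f 0.0 F [-0.3 -0.6  0.5] q [-0.01  0.11  1.72  0.    1.3   1.39]
turn first [ 0.01 -0.04  0.12] | shift after turn [-0.07  2.64  0.95] | shift before turn [-0.11  2.64  0.96]
```

View pics/t5.png

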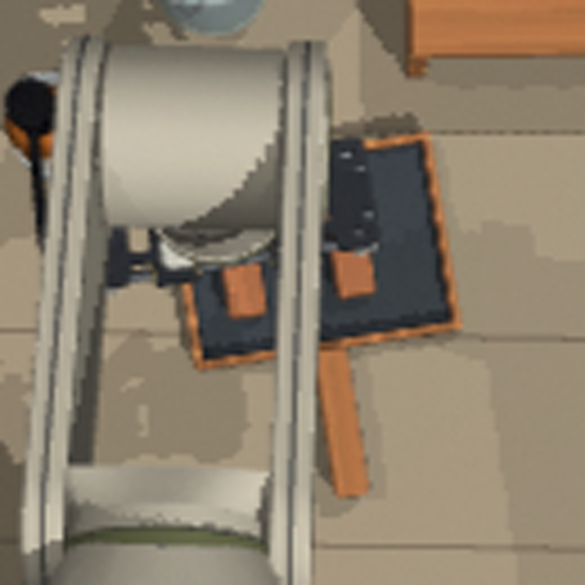

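The picture shows the first block knocked inwards, now at about (353,272), while the tray hasn't moved. I'll regrasp it and move it back to the right side.

{"fn": "servo_tool", "kwargs": {"steps": [[-0.02, 0.88, 0, 0, 0, 0.1], [-0.02, 0.88, 0, 0, 0, 0], [-0.02, 0.88, 0.5, 0, 0, 0], [0, 0, 0.5, 0, 0, 0], [0, 0, 0, 0, 0, 0]]}}

```text
time_s: 15.1
eef_pos: [0.5678, -0.0357, 0.0517]
tcp_rot: [-0.001, 0.997, 0.079, -0.003]
contact_force: [-1.4, 0.6, -1.4]
finger_gap: 0.501
grasp_force: 0.0
```

{"fn": "servo_tool", "kwargs": {"steps": [[0, 0, 0, 0, 0, 0], [0, 0, 0.7, 0, 0, 0], [0, 0, 0.7, 0, 0, 0], [0, 0, 0.4, 0, 0, 0], [0, 0, 0.1, 0, 0, 0]]}}

```text
time_s: 15.52
eef_pos: [0.569, -0.0336, -0.003]
tcp_rot: [-0.001, 0.997, 0.08, -0.002]
contact_force: [-1.2, 0.7, -0.4]
finger_gap: 0.5
grasp_force: 0.0
```

{"fn": "servo_tool", "kwargs": {"steps": [[0, 0, 0, 0, 0, 0], [0, 0, 0, 0, 0, 0], [0, 0, 0, 0, 0, 0], [0, 0, 0, 0, 0, 0], [0, 0, 0, 0, 0, 0]], "claw": 1}}

```text
time_s: 15.93
eef_pos: [0.5723, -0.0348, 0.0009]
tcp_rot: [0.0, 0.997, 0.08, 0.001]
contact_force: [-0.4, 0.2, 5.3]
finger_gap: 0.293
grasp_force: 20.0
```

{"fn": "servo_tool", "kwargs": {"steps": [[0, 0, 0, 0, 0, 0], [0, 0, -0.3, 0, 0, 0], [0, 0, -0.2, 0, 0, 0], [0, 0, 0, 0, 0, 0], [0, 0, 0, 0, 0, 0]]}}

```text
time_s: 16.35
eef_pos: [0.5718, -0.0349, 0.0152]
tcp_rot: [0.0, 0.997, 0.08, 0.001]
contact_force: [0.3, 0.1, -1.3]
finger_gap: 0.301
grasp_force: 20.0
```

Run:
```python
from h import *
x,y=slot((.568,-.0065),9.9,0,-.054); plan(x,y,.015,9.9)
```

```text
t16.4 pos [ 0.5718 -0.0349  0.0152] gap 0.301 f 20.0 F [ 0.3  0.1 -1.3] q [-0.15  0.23  1.74 -0.    1.17  1.26]
turn first [ 0.   -0.01 -0.11] | shift after turn [0.04 0.85 0.01] | shift before turn [0.05 0.84 0.01]
```

{"fn": "servo_tool", "kwargs": {"steps": [[0, 0.45, 0, 0, 0, -0.1], [0, 0.45, 0, 0, 0, 0], [0, 0, 0, 0, 0, 0], [0, 0, 0.3, 0, 0, 0], [0, 0, 0.14, 0, 0, 0]]}}

```text
time_s: 16.77
eef_pos: [0.5754, -0.0616, 0.0002]
tcp_rot: [-0.0, 0.996, 0.085, -0.0]
contact_force: [-4.2, -2.7, 26.5]
finger_gap: 0.298
grasp_force: 20.0
```

{"fn": "servo_tool", "kwargs": {"steps": [[0, 0, 0, 0, 0, 0], [0, 0, 0, 0, 0, 0], [0, 0, 0, 0, 0, 0], [0, 0, 0, 0, 0, 0]], "claw": 0.61}}

```text
time_s: 17.1
eef_pos: [0.5753, -0.061, 0.0008]
tcp_rot: [-0.0, 0.996, 0.086, -0.0]
contact_force: [0.0, 0.4, -0.2]
finger_gap: 0.388
grasp_force: 0.0
```

{"fn": "servo_tool", "kwargs": {"steps": [[0, 0, -0.5, 0, 0, 0], [0, 0, -0.7, 0, 0, 0], [0, 0, -0.8, 0, 0, 0], [0, 0, -0.9, 0, 0, 0], [0, 0, 0, 0, 0, 0]], "claw": 0.5}}

```text
time_s: 17.52
eef_pos: [0.5794, -0.0619, 0.0946]
tcp_rot: [0.001, 0.996, 0.086, 0.004]
contact_force: [1.1, -1.0, 2.1]
finger_gap: 0.5
grasp_force: 0.0
```

Run:
```python
from h import *
plan(.5194,.4002,.06,2.8)
```

```text
t17.5 pos [ 0.5794 -0.0619  0.0946] gap 0.500 f 0.0 F [ 1.1 -1.   2.1] q [-0.19  0.15  1.67  0.    1.31  1.2 ]
turn first [ 0.02 -0.07  1.03] | shift after turn [ -1.24 -15.48   1.15] | shift before turn [  0.66 -15.52   1.11]
```

{"fn": "servo_tool", "kwargs": {"steps": [[0, 0, -1, 0, 0, 0.52], [0, 0, -1, 0, 0, 0.51], [-0.08, -0.97, -0.3, 0, 0, 0], [-0.08, -0.97, 0, 0, 0, 0], [-0.08, -0.97, 0, 0, 0, 0]]}}

```text
time_s: 17.93
eef_pos: [0.5649, 0.0261, 0.1586]
tcp_rot: [0.0, 1.0, 0.023, 0.001]
contact_force: [0.6, 0.0, -0.7]
finger_gap: 0.504
grasp_force: 0.0
```

{"fn": "servo_tool", "kwargs": {"steps": [[-0.08, -0.97, 0, 0, 0, 0], [-0.08, -0.97, 0, 0, 0, 0], [-0.08, -0.97, 0, 0, 0, 0], [-0.08, -0.97, 0, 0, 0, 0], [-0.08, -0.97, 0, 0, 0, 0]]}}

```text
time_s: 18.35
eef_pos: [0.5446, 0.1718, 0.157]
tcp_rot: [-0.0, 1.0, 0.024, 0.0]
contact_force: [0.7, 0.2, -0.4]
finger_gap: 0.497
grasp_force: 0.0
```

{"fn": "servo_tool", "kwargs": {"steps": [[-0.08, -0.97, 0, 0, 0, 0], [-0.08, -0.97, 0, 0, 0, 0], [-0.08, -0.97, 0, 0, 0, 0], [-0.08, -0.97, 0, 0, 0, 0], [-0.08, -0.97, 0, 0, 0, 0]]}}

```text
time_s: 18.77
eef_pos: [0.5255, 0.3166, 0.1569]
tcp_rot: [-0.0, 1.0, 0.024, -0.0]
contact_force: [0.6, -0.1, -0.4]
finger_gap: 0.503
grasp_force: 0.0
```

{"fn": "servo_tool", "kwargs": {"steps": [[-0.08, -0.97, 0, 0, 0, 0], [-0.08, -0.9, 0.5, 0, 0, 0], [0, 0, 1, 0, 0, 0], [0, 0, 1, 0, 0, 0], [0, 0, 0, 0, 0, 0]]}}

```text
time_s: 19.18
eef_pos: [0.5139, 0.3691, 0.0745]
tcp_rot: [0.003, 1.0, 0.025, -0.005]
contact_force: [-1.4, -0.5, -1.5]
finger_gap: 0.499
grasp_force: 0.0
```

Run:
```python
from h import *
c=cam("top"); im=c["image"]; P=cloud(c)
for b in blobs(im,P,(3,110,70),(16,255,255),.008,.06,40): print(*b)
c=cam("scene"); im=c["image"]; P=cloud(c)
for b in blobs(im,P,(3,110,70),(16,255,255),.008,.06,40): print(*b)
plan(.5194,.4002,-.01,2.8)
```

```text
[252. 200.] [ 0.5128 -0.0174] 0.0298 [197. 257.] 9.6 649
[265. 183.] [ 0.5754 -0.0602] 0.0328 [27. 79.] 10.0 199
[233. 188.] [0.5568 0.0455] 0.0325 [27. 79.] 9.2 199
[296. 159.] [0.5198 0.3998] 0.0225 [34. 79.] 4.5 91
[304. 192.] [0.6523 0.1677] 0.0541 [32. 55.] 13.9 103
[244. 215.] [0.4951 0.0016] 0.0281 [164. 193.] 63.9 1024
[248. 228.] [ 0.5759 -0.0623] 0.0298 [33. 79.] 9.3 268
[299. 326.] [ 0.8689 -0.28  ] 0.0224 [ 14. 407.] 91.0 800
[176. 381.] [ 0.7287 -0.5841] 0.0576 [ 2. 31.] 179.7 56
t19.3 pos [0.5172 0.3701 0.0808] gap 0.500 f 0.0 F [ 0.6  0.3 -0.1] q [ 0.54  0.31  1.5  -0.    1.33  2.06]
turn first [ 0.01  0.03 -0.  ] | shift after turn [ 0.12 -1.    3.03] | shift before turn [ 0.13 -1.01  3.02]
```

{"fn": "servo_tool", "kwargs": {"steps": [[0.1, -0.5, 0, 0, 0, 0], [0, -0.5, 0, 0, 0, 0], [0, 0, 0.7, 0, 0, 0], [0, 0, 0.7, 0, 0, 0], [0, 0, 0, 0, 0, 0]]}}

```text
time_s: 19.7
eef_pos: [0.5193, 0.4001, 0.0387]
tcp_rot: [0.001, 1.0, 0.024, -0.001]
contact_force: [-1.4, -0.5, -0.8]
finger_gap: 0.499
grasp_force: 0.0
```

{"fn": "servo_tool", "kwargs": {"steps": [[0, 0, 0.7, 0, 0, 0], [0, 0, 0.5, 0, 0, 0], [0, 0, 0.3, 0, 0, 0], [0, 0, 0.1, 0, 0, 0], [0, 0, 0, 0, 0, 0]]}}

```text
time_s: 20.12
eef_pos: [0.5198, 0.4004, -0.0082]
tcp_rot: [0.0, 1.0, 0.024, -0.001]
contact_force: [-0.5, -0.4, 0.2]
finger_gap: 0.496
grasp_force: 0.0
```

{"fn": "servo_tool", "kwargs": {"steps": [[0, 0, 0, 0, 0, 0], [0, 0, 0, 0, 0, 0], [0, 0, 0, 0, 0, 0], [0, 0, 0, 0, 0, 0], [0, 0, 0, 0, 0, 0]], "claw": 1}}

```text
time_s: 20.53
eef_pos: [0.5208, 0.4013, -0.0067]
tcp_rot: [-0.0, 1.0, 0.024, 0.001]
contact_force: [-0.0, -1.5, 4.0]
finger_gap: 0.301
grasp_force: 19.9
```

{"fn": "servo_tool", "kwargs": {"steps": [[0, 0, 0, 0, 0, 0], [0, 0, -0.8, 0, 0, 0], [0, 0, -1, 0, 0, 0], [0, 0, -1, 0, 0, 0], [0, 0, -1, 0, 0, 0]]}}

```text
time_s: 20.95
eef_pos: [0.5196, 0.4006, 0.1068]
tcp_rot: [0.0, 1.0, 0.024, -0.001]
contact_force: [1.0, 0.9, -0.2]
finger_gap: 0.299
grasp_force: 19.9
```

{"fn": "servo_tool", "kwargs": {"steps": [[0, 0, -1, 0, 0, 0], [0, 0, -0.9, 0, 0, 0], [0, 0, 0, 0, 0, 0], [0, 0, 0, 0, 0, 0]]}}

```text
time_s: 21.28
eef_pos: [0.5214, 0.4018, 0.1658]
tcp_rot: [-0.001, 1.0, 0.024, 0.002]
contact_force: [0.2, 0.3, -1.2]
finger_gap: 0.299
grasp_force: 19.9
```

Run:
```python
from h import *
plan(.566,-.0075,.16,9.7)
```

```text
t21.3 pos [0.5214 0.4018 0.1658] gap 0.299 f 19.9 F [ 0.2  0.3 -1.2] q [0.58 0.3  1.36 0.   1.47 2.1 ]
turn first [-0.02 -0.03 -1.01] | shift after turn [-0.83 13.7   0.19] | shift before turn [ 0.82 13.7   0.16]
```

{"fn": "servo_tool", "kwargs": {"steps": [[0.06, 0.98, 0, 0, 0, 0], [0.06, 0.98, 0, 0, 0, 0], [0.06, 0.98, 0, 0, 0, 0], [0.06, 0.98, 0, 0, 0, 0], [0.06, 0.98, 0, 0, 0, 0]]}}

```text
time_s: 21.7
eef_pos: [0.5349, 0.2528, 0.1606]
tcp_rot: [0.001, 1.0, 0.024, -0.002]
contact_force: [0.4, -0.0, -0.0]
finger_gap: 0.296
grasp_force: 19.9
```

{"fn": "servo_tool", "kwargs": {"steps": [[0.06, 0.98, 0, 0, 0, 0], [0.06, 0.98, 0, 0, 0, 0], [0.06, 0.98, 0, 0, 0, 0], [0.06, 0.98, 0, 0, 0, 0], [0.06, 0.98, 0, 0, 0, 0]]}}

```text
time_s: 22.12
eef_pos: [0.551, 0.1066, 0.1608]
tcp_rot: [0.0, 1.0, 0.024, -0.002]
contact_force: [1.0, -0.0, -0.5]
finger_gap: 0.298
grasp_force: 19.9
```

{"fn": "servo_tool", "kwargs": {"steps": [[0.06, 0.98, 0, 0, 0, 0], [0.06, 0.98, 0, 0, 0, 0], [0.06, 0.98, 0, 0, 0, 0], [0.06, 0.96, 0, 0, 0, -0.5], [0, 0, 0.8, 0, 0, -0.5]]}}

```text
time_s: 22.53
eef_pos: [0.5676, -0.0136, 0.1419]
tcp_rot: [0.002, 0.996, 0.084, 0.003]
contact_force: [1.5, -0.2, 0.2]
finger_gap: 0.293
grasp_force: 19.9
```

{"fn": "servo_tool", "kwargs": {"steps": [[0, 0, 0.9, 0, 0, 0], [0, 0, 0.9, 0, 0, 0], [0, 0, 0.9, 0, 0, 0], [0, 0, 0, 0, 0, 0], [0, 0, 0, 0, 0, 0]]}}

```text
time_s: 22.95
eef_pos: [0.5622, -0.0081, 0.0551]
tcp_rot: [-0.001, 0.996, 0.084, -0.003]
contact_force: [0.2, -0.1, -0.5]
finger_gap: 0.298
grasp_force: 19.9
```

Run:
```python
from h import *
plan(.566,-.0075,.001,9.7)
c=cam("scene"); im=c["image"]; P=cloud(c)
for b in blobs(im,P,(3,110,70),(16,255,255),.008,.1,40): print(*b)
```

```text
t22.9 pos [ 0.5622 -0.0081  0.0551] gap 0.298 f 19.9 F [ 0.2 -0.1 -0.5] q [-0.11  0.16  1.74  0.    1.25  1.3 ]
turn first [-0.02  0.05 -0.01] | shift after turn [0.13 0.   1.8 ] | shift before turn [0.14 0.   1.8 ]
[304. 186.] [0.6535 0.1731] 0.0902 [39. 49.] 30.5 297
[244. 216.] [0.4905 0.0034] 0.0314 [ 88. 222.] 9.2 1002
[248. 228.] [ 0.5769 -0.0638] 0.0299 [29. 80.] 8.4 273
[263. 305.] [ 0.7914 -0.3301] 0.0788 [171. 508.] 90.9 6794
```

{"fn": "servo_tool", "kwargs": {"steps": [[0.13, 0, 0.5, 0, 0, 0], [0, 0, 0.5, 0, 0, 0], [0, 0, 0.4, 0, 0, 0], [0, 0, 0.25, 0, 0, 0], [0, 0, 0.1, 0, 0, 0]]}}

```text
time_s: 23.42
eef_pos: [0.5687, -0.0077, 0.0052]
tcp_rot: [-0.0, 0.996, 0.084, -0.0]
contact_force: [0.3, -0.3, -0.3]
finger_gap: 0.297
grasp_force: 19.9
```

{"fn": "servo_tool", "kwargs": {"steps": [[0, 0, 0, 0, 0, 0], [0, 0, 0, 0, 0, 0], [0, 0, 0, 0, 0, 0]], "claw": 0.61}}

```text
time_s: 23.67
eef_pos: [0.5698, -0.0079, 0.0067]
tcp_rot: [0.0, 0.996, 0.084, 0.001]
contact_force: [-0.2, 0.2, -0.0]
finger_gap: 0.39
grasp_force: 0.0
```

{"fn": "servo_tool", "kwargs": {"steps": [[0, 0, -0.5, 0, 0, 0], [0, 0, -0.7, 0, 0, 0], [0, 0, -0.8, 0, 0, 0], [0, 0, -0.8, 0, 0, 0], [0, 0, 0, 0, 0, 0]], "claw": 0.5}}

```text
time_s: 24.08
eef_pos: [0.5732, -0.0082, 0.0965]
tcp_rot: [0.001, 0.996, 0.084, 0.005]
contact_force: [-0.3, -0.1, 1.6]
finger_gap: 0.502
grasp_force: 0.0
```

Run:
```python
from h import *
x,y=slot((.568,-.0065),9.9,-.135,0); print(x,y); plan(x,y,.045,9.9)
```

```text
0.43501024096910546 -0.02971042853772029
t24.1 pos [ 0.5732 -0.0082  0.0965] gap 0.502 f 0.0 F [-0.3 -0.1  1.6] q [-0.1   0.12  1.69  0.    1.31  1.3 ]
turn first [ 0.02 -0.08 -0.04] | shift after turn [-4.66 -0.08  1.72] | shift before turn [-4.68 -0.07  1.67]
```

{"fn": "servo_tool", "kwargs": {"steps": [[-0.93, 0, 0, 0, 0, 0], [-0.93, 0, 0, 0, 0, 0], [-0.93, 0, 0, 0, 0, 0], [-0.93, 0, 0, 0, 0, 0], [-0.93, 0, 0, 0, 0, 0]]}}

```text
time_s: 24.5
eef_pos: [0.4305, -0.0313, 0.0897]
tcp_rot: [0.0, 0.996, 0.084, 0.0]
contact_force: [0.5, 0.1, 0.2]
finger_gap: 0.501
grasp_force: 0.0
```

{"fn": "servo_tool", "kwargs": {"steps": [[0, 0, 0.7, 0, 0, 0], [0, 0, 0.7, 0, 0, 0], [0, 0, 0, 0, 0, 0], [0, 0, 0, 0, 0, 0]]}}

```text
time_s: 24.83
eef_pos: [0.4306, -0.031, 0.0473]
tcp_rot: [-0.0, 0.996, 0.084, -0.001]
contact_force: [-0.3, 1.0, -0.8]
finger_gap: 0.499
grasp_force: 0.0
```

```bash
cat >> h.py <<'E'
def slate(c,P):
    "tray pose from dark slate pixels near z=8 mm plus expected size"
    hsv=cv2.cvtColor(c["image"],cv2.COLOR_BGR2HSV)
    s=((hsv[...,2]<95)&(P[...,2]<.02)&(P[...,2]>-.002)&(hsv[...,0]>90)&(hsv[...,1]>30)&(P[...,0]>.35)).astype(np.uint8)
    s=cv2.morphologyEx(s,cv2.MORPH_OPEN,np.ones((2,2)))
    return P,s
E
python3 - <<'E'
from h import *
x,y=slot((.568,-.0065),9.9,-.135,0); plan(x,y,-.008,9.9)
c=cam("top"); im=c["image"]; P=cloud(c)
for b in blobs(im,P,(3,110,70),(16,255,255),.008,.06,40): print(*b)
save(im[110:290,90:330],"t6.png",3.2)
E
```

```text
t24.8 pos [ 0.4306 -0.031   0.0473] gap 0.499 f 0.0 F [-0.3  1.  -0.8] q [-0.19 -0.2   2.1   0.    1.24  1.21]
turn first [-0.01  0.02 -0.04] | shift after turn [ 0.15 -0.02  1.84] | shift before turn [ 0.16 -0.02  1.84]
[251. 178.] [ 0.5683 -0.008 ] 0.0217 [149. 200.] 100.1 284
[265. 183.] [ 0.5763 -0.0604] 0.033 [26. 78.] 10.1 201
[249. 185.] [ 0.5667 -0.006 ] 0.033 [27. 77.] 8.4 188
[233. 185.] [0.5627 0.0465] 0.033 [27. 65.] 9.9 141
```

View pics/t6.png

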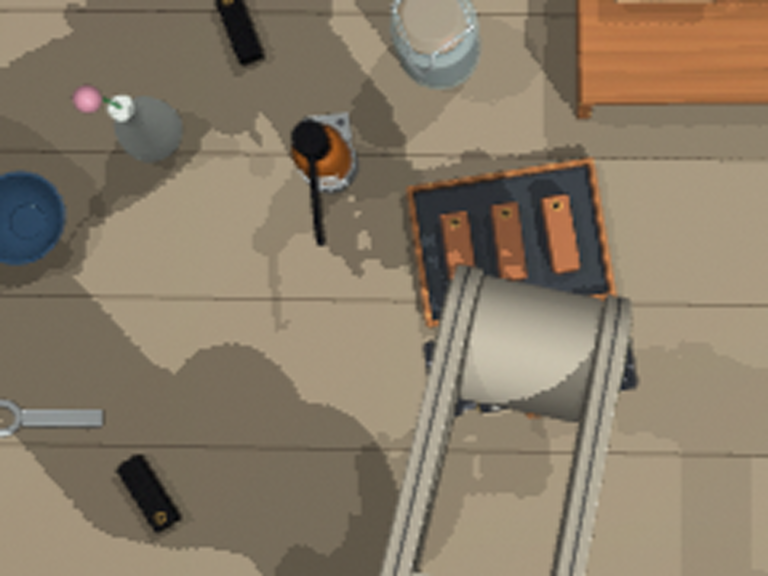

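The picture shows all three cedar blocks lying flat in the tray at about (458,240), (508,240) and (560,233). The rim rectangle measures 149x200 mm, centred at (0.568,-0.008), heading 10.1°. Next I'll grip the handle.

{"fn": "servo_tool", "kwargs": {"steps": [[0.15, 0, 0.6, 0, 0, 0], [0, 0, 0.6, 0, 0, 0], [0, 0, 0.4, 0, 0, 0], [0, 0, 0.2, 0, 0, 0], [0, 0, 0.04, 0, 0, 0]]}}

```text
time_s: 25.3
eef_pos: [0.4359, -0.0303, -0.0077]
tcp_rot: [-0.0, 0.996, 0.084, -0.0]
contact_force: [0.5, 0.0, 0.4]
finger_gap: 0.499
grasp_force: 0.0
```

{"fn": "servo_tool", "kwargs": {"steps": [[0, 0, 0, 0, 0, 0], [0, 0, 0, 0, 0, 0], [0, 0, 0, 0, 0, 0], [0, 0, 0, 0, 0, 0], [0, 0, 0, 0, 0, 0]], "claw": 1, "force": 40}}

```text
time_s: 25.72
eef_pos: [0.437, -0.0308, -0.0065]
tcp_rot: [0.0, 0.996, 0.084, 0.001]
contact_force: [-0.2, -0.5, 5.5]
finger_gap: 0.276
grasp_force: 40.0
```

{"fn": "servo_tool", "kwargs": {"steps": [[0, 0, 0, 0, 0, 0], [0, 0, 0, 0, 0, 0]]}}

```text
time_s: 25.88
eef_pos: [0.437, -0.0308, -0.0065]
tcp_rot: [0.0, 0.996, 0.084, 0.001]
contact_force: [-0.5, -1.7, 6.3]
finger_gap: 0.273
grasp_force: 40.0
```

```bash
cat >> h.py <<'E'
def towards(cur,goal):
    "tray pose cur->goal (x,y,yawdeg), tray rigidly held: plan for the tool"
    o=env.get_obs(); q=o["tcp_rot"]; ex=R.from_quat([q[1],q[2],q[3],q[0]]).as_matrix()[:,0]; ey=np.degrees(np.arctan2(ex[1],ex[0]))
    t=np.radians(goal[2]-cur[2]); d=o["eef_pos"][:2]-np.array(cur[:2])
    e=np.array(goal[:2])+np.array([[np.cos(t),-np.sin(t)],[np.sin(t),np.cos(t)]])@d
    plan(e[0],e[1],o["eef_pos"][2],ey+goal[2]-cur[2])
E
python3 - <<'E'
from h import *
towards((.568,-.0075,10),(.539,.05,7.3))
towards((.568,-.0075,10),(.539,.171,7.3))
E
```

```text
t25.9 pos [ 0.437  -0.0308 -0.0065] gap 0.273 f 40.0 F [-0.5 -1.7  6.3] q [-0.19 -0.1   2.12 -0.    1.11  1.22]
turn first [ 0.01 -0.01  0.39] | shift after turn [-0.73 -2.23  0.  ] | shift before turn [-0.63 -2.26 -0.  ]
t25.9 pos [ 0.437  -0.0308 -0.0065] gap 0.273 f 40.0 F [-0.5 -1.7  6.3] q [-0.19 -0.1   2.12 -0.    1.11  1.22]
turn first [ 0.01 -0.01  0.39] | shift after turn [-0.25 -6.23  0.  ] | shift before turn [ 0.05 -6.24 -0.01]
```

{"fn": "servo_tool", "kwargs": {"steps": [[-0.18, -0.1, 0, 0, 0, 0.1], [-0.18, -0.2, 0, 0, 0, 0.1], [-0.18, -0.3, 0, 0, 0, 0.1], [-0.18, -0.4, 0, 0, 0, 0.09], [0, -0.4, 0, 0, 0, 0]]}}

```text
time_s: 26.3
eef_pos: [0.4092, 0.0069, -0.0066]
tcp_rot: [0.001, 0.998, 0.059, 0.001]
contact_force: [1.0, -9.3, 7.1]
finger_gap: 0.279
grasp_force: 40.3
```

{"fn": "servo_tool", "kwargs": {"steps": [[0.05, -0.45, 0, 0, 0, 0], [0.05, -0.45, 0, 0, 0, 0], [0.05, -0.45, 0, 0, 0, 0], [0.05, -0.45, 0, 0, 0, 0], [0.05, -0.45, 0, 0, 0, 0]]}}

```text
time_s: 26.72
eef_pos: [0.4088, 0.0752, -0.0066]
tcp_rot: [0.001, 0.998, 0.06, 0.001]
contact_force: [0.5, -9.0, 6.6]
finger_gap: 0.277
grasp_force: 40.2
```

{"fn": "servo_tool", "kwargs": {"steps": [[0, -0.45, 0, 0, 0, 0], [0, -0.45, 0, 0, 0, 0], [0, -0.4, 0, 0, 0, 0], [0, -0.3, 0, 0, 0, 0], [0, 0, 0, 0, 0, 0]]}}

```text
time_s: 27.13
eef_pos: [0.4029, 0.1245, -0.0066]
tcp_rot: [0.0, 0.998, 0.061, 0.001]
contact_force: [-0.3, 2.0, 7.2]
finger_gap: 0.281
grasp_force: 40.1
```

Run:
```python
from h import *
plan(.405,.154,-.0065,7.3)
c=cam("top"); im=c["image"]; P=cloud(c)
for b in blobs(im,P,(3,110,70),(16,255,255),.008,.06,40): print(*b)
c=cam("scene"); im=c["image"]; P=cloud(c)
for b in blobs(im,P,(3,110,70),(16,255,255),.008,.06,40): print(*b)
save(im[120:300,140:400],"s7.png",3)
```

```text
t27.1 pos [ 0.4029  0.1245 -0.0066] gap 0.281 f 40.1 F [-0.3  2.   7.2] q [ 0.18 -0.14  2.17 -0.    1.12  1.63]
turn first [ 0.   -0.02 -0.05] | shift after turn [ 0.2  -0.97 -0.  ] | shift before turn [ 0.19 -0.97 -0.  ]
[223. 188.] [0.5378 0.1108] 0.0214 [140. 150.] 6.5 205
[177. 190.] [0.5407 0.2363] 0.0218 [ 41. 135.] 167.4 91
[220. 193.] [0.5395 0.0876] 0.0329 [28. 79.] 7.7 203
[204. 194.] [0.5325 0.1415] 0.0331 [27. 77.] 2.6 199
[188. 197.] [0.5255 0.1937] 0.0331 [28. 78.] 5.5 194
[264. 193.] [0.4889 0.134 ] 0.0284 [143. 171.] 5.6 1117
[224. 182.] [0.3664 0.1119] 0.028 [19. 32.] 172.5 50
[304. 192.] [0.6527 0.1703] 0.0541 [31. 55.] 17.2 105
[299. 326.] [ 0.8696 -0.2792] 0.0225 [ 14. 409.] 91.2 797
[175. 381.] [ 0.7269 -0.5834] 0.0569 [ 3. 28.] 2.7 55
```

View pics/s7.png

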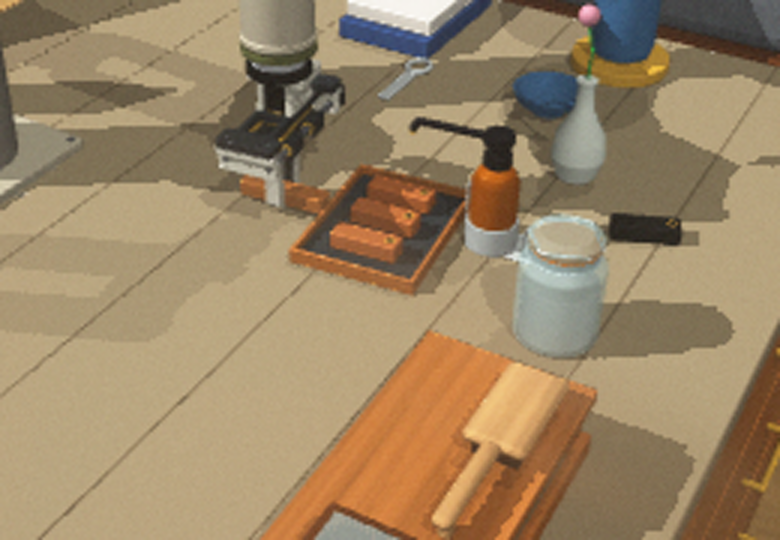

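The picture shows the loaded tray flat at about (380,230), next to the bottle, with the nozzle near (415,125). It needs about 30 mm more to the left.

{"fn": "servo_tool", "kwargs": {"steps": [[0.05, -0.2, 0, 0, 0, 0], [0.05, -0.3, 0, 0, 0, 0], [0.05, -0.3, 0, 0, 0, 0], [0.05, -0.2, 0, 0, 0, 0], [0, 0, 0, 0, 0, 0]]}}

```text
time_s: 27.65
eef_pos: [0.4051, 0.1541, -0.0066]
tcp_rot: [0.0, 0.998, 0.06, 0.001]
contact_force: [-0.1, -3.4, 8.9]
finger_gap: 0.278
grasp_force: 40.2
```

{"fn": "servo_tool", "kwargs": {"steps": [[0, 0, 0, 0, 0, 0], [0, 0, 0, 0, 0, 0]]}}

```text
time_s: 27.82
eef_pos: [0.4051, 0.1541, -0.0066]
tcp_rot: [0.0, 0.998, 0.06, 0.001]
contact_force: [-0.1, -1.5, 9.0]
finger_gap: 0.275
grasp_force: 40.2
```

Run:
```python
from h import *
plan(.408,.154,-.0065,7.3)
for n in("top","scene"):
    c=cam(n); im=c["image"]; P=cloud(c); z=P[...,2]
    hsv=cv2.cvtColor(im,cv2.COLOR_BGR2HSV)
    # rim points
    m=(cv2.inRange(hsv,(3,90,60),(20,255,255))>0)&(z>.010)&(z<.0235)&(P[...,0]>.44)&(P[...,0]<.64)&(P[...,1]>.04)&(P[...,1]<.3)
    q=P[m]; r=cv2.minAreaRect((q[:,:2]*1000).astype(np.float32)); print(n,r,cv2.boxPoints(r).round().tolist())
    big=cv2.resize(im,None,fx=4,fy=4,interpolation=cv2.INTER_CUBIC)
    if n=="top": cv2.imwrite("pics/t8.png",big[560:920,620:980])
    a=(z>.105)&(z<.16)&(P[...,0]>.52)&(P[...,0]<.68)&(P[...,1]>.14)&(P[...,1]<.22)&(hsv[...,2]<70); p=P[a]
    print("tip x",np.sort(p[:,0])[:6].round(4)); t=p[p[:,0]<.56]; print(t.mean(0))
```

```text
t27.8 pos [ 0.4051  0.1541 -0.0066] gap 0.275 f 40.2 F [-0.1 -1.5  9. ] q [ 0.25 -0.11  2.14 -0.    1.11  1.7 ]
turn first [ 0.   -0.01 -0.06] | shift after turn [ 0.09  0.01 -0.  ] | shift before turn [ 0.09  0.01 -0.  ]
top ((537.1773681640625, 169.54983520507812), (150.62828063964844, 200.76519775390625), 6.000953197479248) [[452.0, 262.0], [473.0, 62.0], [623.0, 78.0], [602.0, 277.0]]
tip x [0.5469 0.5489 0.5492 0.5514 0.5517 0.5548]
[0.55311688 0.17406547 0.13926435]
scene ((526.2076416015625, 164.82440185546875), (174.06582641601562, 208.67117309570312), 5.850528717041016) [[429.0, 260.0], [450.0, 52.0], [623.0, 70.0], [602.0, 277.0]]
tip x [0.55   0.5505 0.5516 0.5542 0.5549 0.5551]
[0.5545762  0.16878087 0.1361832 ]
```

View pics/t8.png

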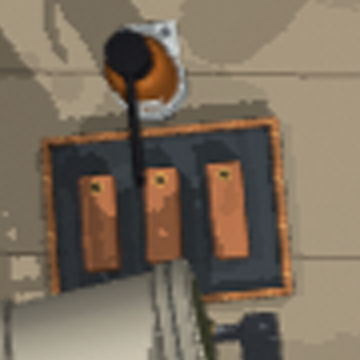

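The top view shows the tray roughly centred under the nozzle, whose tip is at about (138,180). It is about 12 mm short along x, with a gap of about 6 mm to the cup. I'll nudge it 4 mm forward, release and raise the arm.

{"fn": "servo_tool", "kwargs": {"steps": [[0.07, -0.03, 0, 0, 0, 0], [0.07, -0.04, 0, 0, 0, 0], [0, 0, 0, 0, 0, 0], [0, 0, 0, 0, 0, 0]]}}

```text
time_s: 28.25
eef_pos: [0.4063, 0.1554, -0.0075]
tcp_rot: [0.001, 0.998, 0.06, -0.002]
contact_force: [-11.1, -8.4, 16.2]
finger_gap: 0.273
grasp_force: 40.1
```

{"fn": "servo_tool", "kwargs": {"steps": [[0, 0, 0, 0, 0, 0], [0, 0, 0, 0, 0, 0], [0, 0, 0, 0, 0, 0], [0, 0, 0, 0, 0, 0], [0, 0, 0, 0, 0, 0]], "claw": 0.55}}

```text
time_s: 28.67
eef_pos: [0.4083, 0.1567, -0.0077]
tcp_rot: [-0.0, 0.998, 0.061, -0.0]
contact_force: [-0.3, 0.2, 0.0]
finger_gap: 0.451
grasp_force: 0.0
```

{"fn": "servo_tool", "kwargs": {"steps": [[0, 0, -0.5, 0, 0, 0], [0, 0, -1, 0, 0, 0], [0, 0, -1, 0, 0, 0], [0, 0, -1, 0, 0, 0], [0, 0, -1, 0, 0, 0]]}}

```text
time_s: 29.08
eef_pos: [0.408, 0.1566, 0.1286]
tcp_rot: [-0.0, 0.998, 0.061, -0.0]
contact_force: [0.3, -0.1, -0.4]
finger_gap: 0.447
grasp_force: 0.0
```

{"fn": "servo_tool", "kwargs": {"steps": [[0, 0, -1, 0, 0, 0], [0, 0, -0.8, 0, 0, 0], [0, 0, 0, 0, 0, 0], [0, 0, 0, 0, 0, 0]], "claw": 1}}

```text
time_s: 29.42
eef_pos: [0.4096, 0.157, 0.1831]
tcp_rot: [-0.0, 0.998, 0.061, 0.002]
contact_force: [-0.5, 0.0, -0.4]
finger_gap: 0.211
grasp_force: 0.0
```

Run:
```python
from h import *
plan(.6485,.1845,.165,7)
c=cam("top"); im=c["image"]; P=cloud(c); z=P[...,2]
hsv=cv2.cvtColor(im,cv2.COLOR_BGR2HSV)
m=(cv2.inRange(hsv,(3,90,60),(20,255,255))>0)&(z>.010)&(z<.0235)&(P[...,0]>.44)&(P[...,0]<.64)&(P[...,1]>.04)&(P[...,1]<.3)
q=P[m]; r=cv2.minAreaRect((q[:,:2]*1000).astype(np.float32)); print(r)
```

```text
t29.4 pos [0.4096 0.157  0.1831] gap 0.211 f 0.0 F [-0.5  0.  -0.4] q [ 0.25 -0.32  1.94  0.    1.51  1.7 ]
turn first [-0.   -0.03 -0.01] | shift after turn [8.01 0.06 0.6 ] | shift before turn [8.01 0.06 0.63]
((527.2266845703125, 169.10775756835938), (174.13893127441406, 200.4546356201172), 5.465348720550537)
```

{"fn": "servo_tool", "kwargs": {"steps": [[0.9, 0, 0, 0, 0, 0], [0.9, 0, 0, 0, 0, 0], [0.9, 0, 0, 0, 0, 0], [0.9, 0, 0, 0, 0, 0], [0.9, 0, 0, 0, 0, 0]]}}

```text
time_s: 29.88
eef_pos: [0.5424, 0.1729, 0.1787]
tcp_rot: [0.0, 0.998, 0.061, -0.002]
contact_force: [0.5, 1.0, 0.4]
finger_gap: 0.006
grasp_force: 0.0
```

{"fn": "servo_tool", "kwargs": {"steps": [[0.9, 0, 0, 0, 0, 0], [0.9, 0, 0, 0, 0, 0], [0.9, 0, 0, 0, 0, 0], [0.8, 0.06, 0, 0, 0, 0], [0, 0, 0, 0, 0, 0]]}}

```text
time_s: 30.3
eef_pos: [0.6483, 0.1833, 0.1767]
tcp_rot: [0.0, 0.998, 0.06, -0.002]
contact_force: [1.2, -0.7, -0.1]
finger_gap: 0.004
grasp_force: 0.0
```

{"fn": "servo_tool", "kwargs": {"steps": [[0, 0, 0, 0, 0, 0], [0, 0, 0, 0, 0, 0]]}}

```text
time_s: 30.47
eef_pos: [0.6455, 0.1838, 0.1793]
tcp_rot: [0.0, 0.998, 0.061, -0.002]
contact_force: [0.2, -0.2, -0.2]
finger_gap: 0.004
grasp_force: 0.0
```

Run:
```python
from h import *
plan(.6485,.1845,.131,7)
c=cam("scene"); P=cloud(c); e=env.get_obs()["eef_pos"]; z=P[...,2]
m=(np.linalg.norm(P[...,:2]-e[:2],axis=-1)<.03)&(z>.15); print("lowest finger z",np.sort(z[m])[:6].round(3))
save(c["image"][90:220,230:380],"s9.png",4)
```

```text
t30.5 pos [0.6455 0.1838 0.1793] gap 0.004 f 0.0 F [ 0.2 -0.2 -0.2] q [0.2  0.34 1.29 0.   1.51 1.65]
turn first [ 0.    0.03 -0.  ] | shift after turn [ 0.1  -0.01  1.61] | shift before turn [ 0.11 -0.01  1.61]
lowest finger z [0.197 0.197 0.198 0.198 0.199 0.199]
```

View pics/s9.png

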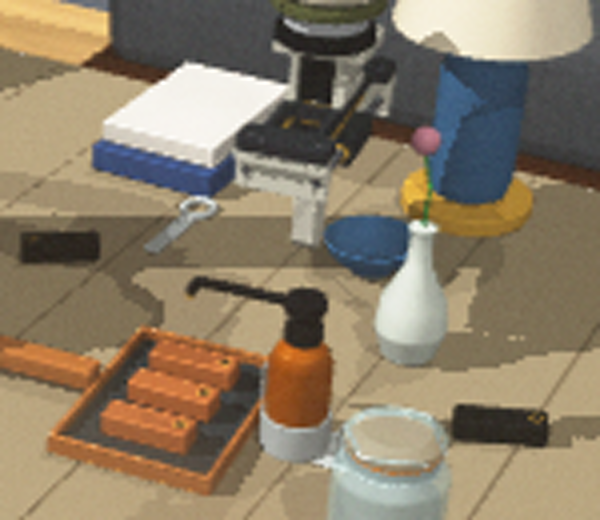

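The picture shows the closed fingertips straight above the pump head at about (305,300), with the tray under the nozzle. I'll press down.

{"fn": "servo_tool", "kwargs": {"steps": [[0.1, 0, 0.5, 0, 0, 0], [0, 0, 0.5, 0, 0, 0], [0, 0, 0.4, 0, 0, 0], [0, 0, 0, 0, 0, 0], [0, 0, 0, 0, 0, 0]]}}

```text
time_s: 30.93
eef_pos: [0.6486, 0.1842, 0.138]
tcp_rot: [0.0, 0.998, 0.061, -0.001]
contact_force: [0.7, 0.4, 0.6]
finger_gap: 0.007
grasp_force: 0.0
```

{"fn": "servo_tool", "kwargs": {"steps": [[0, 0, 0.15, 0, 0, 0], [0, 0, 0.1, 0, 0, 0], [0, 0, 0.1, 0, 0, 0], [0, 0, 0, 0, 0, 0]]}}

```text
time_s: 31.27
eef_pos: [0.6503, 0.1844, 0.1291]
tcp_rot: [-0.0, 0.998, 0.061, 0.0]
contact_force: [0.3, -0.0, 2.1]
finger_gap: 0.0
grasp_force: 1.1
```

{"fn": "servo_tool", "kwargs": {"steps": [[0, 0, 0.1, 0, 0, 0], [0, 0, 0.1, 0, 0, 0], [0, 0, 0, 0, 0, 0], [0, 0, 0, 0, 0, 0]]}}

```text
time_s: 31.6
eef_pos: [0.6504, 0.1844, 0.1235]
tcp_rot: [-0.0, 0.998, 0.061, 0.001]
contact_force: [0.4, 0.2, 4.3]
finger_gap: 0.007
grasp_force: 2.5
```

Run:
```python
from h import *
plan(.6485,.1845,.1185,7)
c=cam("scene"); P=cloud(c); h=cv2.cvtColor(c["image"],cv2.COLOR_BGR2HSV)
k=(P[...,0]<.61)&(P[...,0]>.57)&(P[...,1]>.15)&(P[...,1]<.2)&(P[...,2]>.1)&(P[...,2]<.16); print("arm z",np.median(P[k][:,2]),P[k][:,2].max(),k.sum())
d=np.load("scene0.npz")["P"]; k=(d[...,0]<.61)&(d[...,0]>.57)&(d[...,1]>.15)&(d[...,1]<.2)&(d[...,2]>.1)&(d[...,2]<.16); print("before",np.median(d[k][:,2]),d[k][:,2].max(),k.sum())
```

```text
t31.6 pos [0.6504 0.1844 0.1235] gap 0.007 f 2.5 F [0.4 0.2 4.3] q [0.2  0.38 1.35 0.   1.42 1.65]
turn first [-0.   -0.01 -0.  ] | shift after turn [-0.06 -0.01  0.17] | shift before turn [-0.06 -0.01  0.17]
arm z 0.1327830422440559 0.13673172532309485 30
before 0.14111938395034473 0.14406665620915826 33
```

{"fn": "servo_tool", "kwargs": {"steps": [[0, 0, 0.1, 0, 0, 0], [0, 0, 0.06, 0, 0, 0], [0, 0, 0, 0, 0, 0], [0, 0, 0, 0, 0, 0]]}}

```text
time_s: 31.98
eef_pos: [0.6506, 0.1844, 0.1218]
tcp_rot: [-0.0, 0.998, 0.061, 0.001]
contact_force: [-8.1, -1.9, 19.9]
finger_gap: 0.003
grasp_force: 10.1
```

{"fn": "servo_tool", "kwargs": {"steps": [[0, 0, 0.04, 0, 0, 0], [0, 0, 0, 0, 0, 0], [0, 0, 0, 0, 0, 0]]}}

```text
time_s: 32.23
eef_pos: [0.6507, 0.1845, 0.1216]
tcp_rot: [-0.0, 0.998, 0.061, 0.001]
contact_force: [-11.6, -2.0, 26.8]
finger_gap: 0.009
grasp_force: 13.0
```

Bottomed out: the force has risen stiffly past 6 N to 27 N. Now I'll let it up and go back to the handle.

{"fn": "servo_tool", "kwargs": {"steps": [[0, 0, -0.3, 0, 0, 0], [0, 0, -0.6, 0, 0, 0], [0, 0, -0.9, 0, 0, 0], [0, 0, -0.5, 0, 0, 0], [0, 0, 0, 0, 0, 0]]}}

```text
time_s: 32.65
eef_pos: [0.6519, 0.1847, 0.1906]
tcp_rot: [-0.0, 0.998, 0.061, 0.003]
contact_force: [0.7, -0.5, 0.7]
finger_gap: 0.007
grasp_force: 0.0
```

{"fn": "servo_tool", "kwargs": {"steps": [[-0.9, 0, 0, 0, 0, 0], [-0.9, 0, 0, 0, 0, 0], [-0.9, 0, 0, 0, 0, 0], [-0.9, 0, 0, 0, 0, 0], [-0.9, 0, 0, 0, 0, 0]]}}

```text
time_s: 33.07
eef_pos: [0.5137, 0.1675, 0.1839]
tcp_rot: [0.0, 0.998, 0.061, -0.001]
contact_force: [-0.3, -0.3, 0.5]
finger_gap: 0.007
grasp_force: 0.0
```

{"fn": "servo_tool", "kwargs": {"steps": [[-0.9, 0, 0, 0, 0, 0], [-0.9, 0, 0, 0, 0, 0], [-0.9, 0, 0, 0, 0, 0], [-0.9, 0, 0, 0, 0, 0], [0, 0, 0, 0, 0, 0]], "claw": 0.5}}

```text
time_s: 33.48
eef_pos: [0.4042, 0.1543, 0.1838]
tcp_rot: [0.0, 0.998, 0.061, -0.002]
contact_force: [-0.1, -0.5, -0.9]
finger_gap: 0.315
grasp_force: 0.0
```

Run:
```python
from h import *
plan(.4083,.1567,-.0075,7)
c=cam("scene"); P=cloud(c)
k=(P[...,0]<.61)&(P[...,0]>.57)&(P[...,1]>.15)&(P[...,1]<.2)&(P[...,2]>.1)&(P[...,2]<.16); print("arm z",np.median(P[k][:,2]),P[k][:,2].max(),k.sum())
```

```text
t33.5 pos [0.4042 0.1543 0.1838] gap 0.315 f 0.0 F [-0.1 -0.5 -0.9] q [ 0.25 -0.33  1.95  0.    1.52  1.69]
turn first [0.   0.04 0.  ] | shift after turn [ 0.15 -0.06  6.38] | shift before turn [ 0.17 -0.06  6.38]
arm z 0.14102210790353809 0.1456792840675759 32
```

{"fn": "servo_tool", "kwargs": {"steps": [[0.1, -0.06, 0.8, 0, 0, 0], [0, 0, 1, 0, 0, 0], [0, 0, 1, 0, 0, 0], [0, 0, 1, 0, 0, 0], [0, 0, 0.8, 0, 0, 0]]}}

```text
time_s: 33.95
eef_pos: [0.4108, 0.1566, 0.0449]
tcp_rot: [0.0, 0.998, 0.061, -0.001]
contact_force: [-0.1, -0.6, 0.3]
finger_gap: 0.501
grasp_force: 0.0
```

{"fn": "servo_tool", "kwargs": {"steps": [[0, 0, 0.8, 0, 0, 0], [0, 0, 0.5, 0, 0, 0], [0, 0, 0.3, 0, 0, 0], [0, 0, 0.15, 0, 0, 0], [0, 0, 0, 0, 0, 0]]}}

```text
time_s: 34.37
eef_pos: [0.411, 0.1568, -0.0056]
tcp_rot: [0.0, 0.998, 0.061, -0.001]
contact_force: [0.5, 0.1, 0.3]
finger_gap: 0.501
grasp_force: 0.0
```

{"fn": "servo_tool", "kwargs": {"steps": [[0, 0, 0, 0, 0, 0], [0, 0, 0, 0, 0, 0], [0, 0, 0, 0, 0, 0], [0, 0, 0, 0, 0, 0], [0, 0, 0, 0, 0, 0]], "claw": 1}}

```text
time_s: 34.78
eef_pos: [0.4125, 0.157, -0.0035]
tcp_rot: [-0.0, 0.998, 0.061, 0.001]
contact_force: [-0.9, -1.5, 5.7]
finger_gap: 0.279
grasp_force: 40.0
```

{"fn": "servo_tool", "kwargs": {"steps": [[0, 0, 0, 0, 0, 0], [0, 0, 0, 0, 0, 0]]}}

```text
time_s: 34.95
eef_pos: [0.4125, 0.157, -0.0035]
tcp_rot: [-0.0, 0.998, 0.061, 0.001]
contact_force: [-0.8, -3.3, 6.1]
finger_gap: 0.276
grasp_force: 40.0
```

Run:
```python
from h import *
towards((.540,.1705,6),(.540,-.207,.5))
```

```text
t35.0 pos [ 0.4125  0.157  -0.0035] gap 0.276 f 40.0 F [-0.8 -3.3  6.1] q [ 0.25 -0.09  2.11 -0.    1.12  1.7 ]
turn first [-0.   -0.02  0.8 ] | shift after turn [-0.33 12.17  0.  ] | shift before turn [-1.5  12.08 -0.  ]
```

{"fn": "servo_tool", "kwargs": {"steps": [[-0.3, 0.1, 0, 0, 0, 0], [-0.15, 0.3, 0, 0, 0, 0], [-0.05, 0.5, 0, 0, 0, 0], [-0.05, 0.6, 0, 0, 0, 0], [-0.05, 0.6, 0, 0, 0, 0]]}}

```text
time_s: 35.37
eef_pos: [0.4022, 0.0931, -0.0034]
tcp_rot: [-0.001, 0.998, 0.062, 0.001]
contact_force: [-0.4, 6.9, 4.8]
finger_gap: 0.273
grasp_force: 40.1
```

{"fn": "servo_tool", "kwargs": {"steps": [[-0.05, 0.6, 0, 0, 0, 0], [-0.05, 0.6, 0, 0, 0, 0], [-0.05, 0.6, 0, 0, 0, 0], [-0.05, 0.6, 0, 0, 0, 0], [-0.05, 0.6, 0, 0, 0, 0]]}}

```text
time_s: 35.78
eef_pos: [0.4056, 0.0024, -0.0035]
tcp_rot: [-0.001, 0.998, 0.061, 0.001]
contact_force: [0.8, 8.7, 6.1]
finger_gap: 0.276
grasp_force: 40.1
```

{"fn": "servo_tool", "kwargs": {"steps": [[-0.05, 0.6, 0, 0, 0, 0], [-0.05, 0.6, 0, 0, 0, 0], [-0.05, 0.6, 0, 0, 0, 0], [-0.05, 0.6, 0, 0, 0, 0], [-0.05, 0.6, 0, 0, 0, 0]]}}

```text
time_s: 36.2
eef_pos: [0.409, -0.0878, -0.0036]
tcp_rot: [-0.001, 0.998, 0.061, 0.001]
contact_force: [0.1, 10.4, 6.7]
finger_gap: 0.276
grasp_force: 40.1
```

{"fn": "servo_tool", "kwargs": {"steps": [[-0.06, 0.6, 0, 0, 0, 0], [-0.06, 0.6, 0, 0, 0, 0.1], [-0.06, 0.6, 0, 0, 0, 0.1], [-0.06, 0.6, 0, 0, 0, 0.1], [-0.06, 0.5, 0, 0, 0, 0.1]]}}

```text
time_s: 36.62
eef_pos: [0.4095, -0.1756, -0.0036]
tcp_rot: [-0.001, 0.999, 0.037, 0.001]
contact_force: [1.3, 10.0, 8.2]
finger_gap: 0.28
grasp_force: 40.2
```

{"fn": "servo_tool", "kwargs": {"steps": [[-0.05, 0.3, 0, 0, 0, 0.1], [0, 0.2, 0, 0, 0, 0.1], [0, 0.1, 0, 0, 0, 0.1], [0, 0, 0, 0, 0, 0.1], [0, 0, 0, 0, 0, 0]]}}

```text
time_s: 37.03
eef_pos: [0.4091, -0.1937, -0.0036]
tcp_rot: [-0.0, 1.0, 0.013, 0.001]
contact_force: [-0.3, 4.8, 7.7]
finger_gap: 0.276
grasp_force: 40.1
```

```bash
cat >> h.py <<'E'
def front(x0=.40,x1=.72,y0=-.36,y1=.0):
    c=cam("top"); P=cloud(c); z=P[...,2]; hsv=cv2.cvtColor(c["image"],cv2.COLOR_BGR2HSV)
    q=P[(cv2.inRange(hsv,(3,90,60),(20,255,255))>0)&(z>.010)&(z<.0235)&(P[...,0]>x0)&(P[...,0]<x1)&(P[...,1]>y0)&(P[...,1]<y1)]
    r=cv2.minAreaRect((q[:,:2]*1000).astype(np.float32)); print(r,cv2.boxPoints(r).round().tolist()); return c,P
E
python3 - <<'E'
from h import *
c,P=front()
for b in blobs(c["image"],P,(3,110,70),(16,255,255),.024,.06,40): print(*b)
plan(.5,-.2,-.0035,0)
save(c["image"][80:270,180:400],"t10.png",3.2)
E
```

```text
((587.8648681640625, -213.0584716796875), (250.26315307617188, 255.12847900390625), 2.8246119022369385) [[457.0, -92.0], [469.0, -347.0], [719.0, -334.0], [707.0, -79.0]]
[320. 195.] [ 0.5376 -0.2406] 0.0333 [27. 77.] 3.1 181
[287. 196.] [ 0.533  -0.1334] 0.0327 [27. 77.] 0.3 203
[303. 195.] [ 0.5336 -0.1863] 0.0331 [27. 77.] 0.1 193
[305. 248.] [ 0.3618 -0.1944] 0.0326 [19. 23.] 90.9 46
t37.1 pos [ 0.4091 -0.1937 -0.0035] gap 0.278 f 40.1 F [0.6 3.3 7. ] q [-0.56 -0.06  2.08  0.    1.12  0.99]
turn first [-0.   -0.01  0.22] | shift after turn [ 3.03  0.21 -0.  ] | shift before turn [3.02 0.29 0.  ]
```

View pics/t10.png

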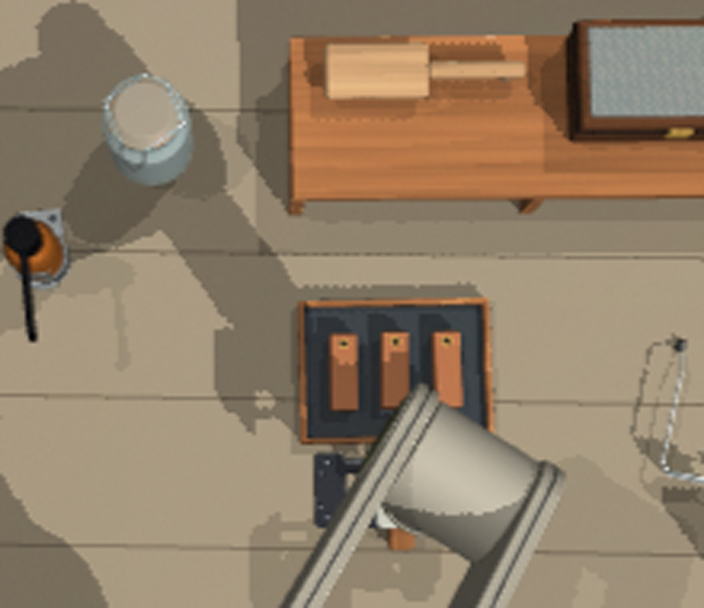

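The tray is nearly straight in front of the open bay. The bay's posts are at about (297,207) and (530,205).

Run:
```python
from h import *
c,P=front(.44,.66,-.32,-.06)
z=P[...,2]; k=(P[...,0]>.66)&(P[...,0]<.712)&(z>.012)&(z<.066)&(P[...,1]<-.04)&(P[...,1]>-.62)
q=P[k]; print(len(q)); 
for p in q[np.argsort(q[:,1])]: print(p.round(3),end=' ')
q=P[(z>.07)&(z<.086)&(P[...,0]>.69)&(P[...,0]<.9)&(P[...,1]<-.05)]
e=[(y,q[abs(q[:,1]-y)<.006][:,0].min()) for y in np.arange(-.56,-.08,.03)]; e=np.array(e); print(); print("front edge fit",np.polyfit(e[:,0],e[:,1],1),e[:,1].round(3))
b=[(x,q[abs(q[:,0]-x)<.004][:,1].max()) for x in np.arange(.71,.87,.01)]; b=np.array(b); print("left edge fit",np.polyfit(b[:,0],b[:,1],1),b[:,1].mean())
```

```text
((536.0420532226562, -189.44070434570312), (149.87728881835938, 201.1277313232422), 2.162461042404175) [[457.0, -92.0], [465.0, -293.0], [615.0, -287.0], [607.0, -86.0]]
54
[ 0.711 -0.578  0.034] [ 0.712 -0.571  0.061] [ 0.712 -0.569  0.032] [ 0.708 -0.335  0.052] [ 0.708 -0.335  0.023] [ 0.707 -0.335  0.039] [ 0.709 -0.333  0.047] [ 0.708 -0.332  0.064] [ 0.708 -0.332  0.035] [ 0.708 -0.331  0.022] [ 0.706 -0.33   0.013] [ 0.708 -0.329  0.048] [ 0.707 -0.329  0.066] [ 0.708 -0.328  0.037] [ 0.708 -0.328  0.021] [ 0.709 -0.326  0.047] [ 0.708 -0.326  0.062] [ 0.708 -0.325  0.021] [ 0.706 -0.324  0.042] [ 0.709 -0.323  0.029] [ 0.708 -0.323  0.063] [ 0.712 -0.323  0.048] [ 0.712 -0.323  0.032] [ 0.708 -0.323  0.048] [ 0.709 -0.323  0.017] [ 0.706 -0.238  0.065] [ 0.707 -0.235  0.064] [ 0.706 -0.228  0.065] [ 0.707 -0.218  0.064] [ 0.707 -0.215  0.063] [ 0.706 -0.202  0.065] [ 0.706 -0.192  0.064] [ 0.706 -0.189  0.065] [ 0.706 -0.179  0.066] [ 0.706 -0.176  0.065] [ 0.706 -0.172  0.064] [ 0.705 -0.166  0.066] [ 0.706 -0.163  0.063] [ 0.705 -0.156  0.066] [ 0.705 -0.11   0.065] [ 0.703 -0.089  0.027] [ 0.704 -0.089  0.041] [ 0.704 -0.088  0.056] [ 0.703 -0.086  0.012] [ 0.704 -0.086  0.026] [ 0.704 -0.085  0.041] [ 0.705 -0.085  0.051] [ 0.703 -0.082  0.027] [ 0.704 -0.082  0.038] [ 0.703 -0.081  0.057] [ 0.703 -0.08   0.015] [ 0.703 -0.079  0.027] [ 0.703 -0.078  0.045] [ 0.703 -0.078  0.058] 
front edge fit [-0.01789085  0.70131478] [0.712 0.71  0.711 0.71  0.709 0.708 0.708 0.708 0.707 0.706 0.707 0.706
 0.705 0.704 0.703 0.704 0.703]
left edge fit [ 0.00957338 -0.08378959] -0.076226616314808
```

```bash
cat >> h.py <<'E'
def trayfit():
    c=cam("top"); P=cloud(c); z=P[...,2]; hsv=cv2.cvtColor(c["image"],cv2.COLOR_BGR2HSV)
    o=env.get_obs()["eef_pos"]
    k=(cv2.inRange(hsv,(3,90,60),(20,255,255))>0)&(z>.009)&(z<.024)&(P[...,0]>o[0]+.05)&(P[...,0]<o[0]+.225)&(abs(P[...,1]-o[1])<.13)
    q=P[k][:,:2]
    f=q[q[:,0]>o[0]+.19]; l=q[q[:,1]>o[1]+.085]; rr=q[q[:,1]<o[1]-.085]
    for n,a,i in(("front",f,1),("left",l,0),("right",rr,0)):
        if len(a)>8: p=np.polyfit(a[:,i],a[:,1-i],1); print(n,len(a),"yaw",round(np.degrees(np.arctan(p[0]))*(-1 if i else 1),2),"at mean",a.mean(0).round(4))
E
python3 - <<'E'
from h import *
trayfit(); trayfit()
towards((.536,-.1894,1.5),(.60,-.206,.9))
E
```

```text
front 128 yaw 1.86 at mean [ 0.6073 -0.1903]
left 91 yaw 1.0 at mean [ 0.5369 -0.0929]
right 95 yaw 1.72 at mean [ 0.541  -0.2846]
front 136 yaw 1.66 at mean [ 0.6072 -0.1911]
left 89 yaw 1.15 at mean [ 0.5344 -0.0933]
right 96 yaw 1.68 at mean [ 0.5415 -0.2847]
t37.2 pos [ 0.4091 -0.1937 -0.0035] gap 0.275 f 40.1 F [0.8 3.1 7. ] q [-0.56 -0.06  2.08  0.    1.12  0.99]
turn first [ 0.   -0.01  0.09] | shift after turn [2.12 0.54 0.  ] | shift before turn [2.12 0.57 0.  ]
```

{"fn": "servo_tool", "kwargs": {"steps": [[0.2, 0.1, 0, 0, 0, 0.05], [0.4, 0.15, 0, 0, 0, 0.04], [0.4, 0.15, 0, 0, 0, 0], [0.4, 0.15, 0, 0, 0, 0], [0.4, 0, 0, 0, 0, 0]]}}

```text
time_s: 37.65
eef_pos: [0.4606, -0.2097, -0.0041]
tcp_rot: [-0.0, 1.0, 0.008, -0.002]
contact_force: [-15.2, -0.2, 16.4]
finger_gap: 0.275
grasp_force: 39.9
```

{"fn": "servo_tool", "kwargs": {"steps": [[0.3, 0, 0, 0, 0, 0], [0, 0, 0, 0, 0, 0], [0, 0, 0, 0, 0, 0]]}}

```text
time_s: 37.9
eef_pos: [0.4719, -0.2096, -0.0039]
tcp_rot: [0.0, 1.0, 0.008, 0.0]
contact_force: [-0.8, -0.7, 4.8]
finger_gap: 0.271
grasp_force: 39.9
```

Run:
```python
from h import *
trayfit(); trayfit(); plan(.66,-.207,-.0035,.9)
```

```text
front 134 yaw 1.39 at mean [ 0.6695 -0.2051]
left 95 yaw 1.14 at mean [ 0.5955 -0.1096]
right 79 yaw 2.14 at mean [ 0.6206 -0.3005]
front 132 yaw 1.48 at mean [ 0.6695 -0.2017]
left 95 yaw 1.1 at mean [ 0.5968 -0.1096]
right 77 yaw 1.96 at mean [ 0.618  -0.3005]
t38.0 pos [ 0.4719 -0.2096 -0.0039] gap 0.279 f 39.9 F [-0.5 -0.8  4.2] q [-0.52  0.11  1.91 -0.    1.12  1.04]
turn first [ 0.   -0.01 -0.01] | shift after turn [ 6.27  0.01 -0.01] | shift before turn [ 6.27  0.01 -0.01]
```

{"fn": "servo_tool", "kwargs": {"steps": [[0.3, 0, 0, 0, 0, 0.03], [0.4, 0, 0, 0, 0, 0.02], [0.4, 0, 0, 0, 0, 0], [0.4, 0, 0, 0, 0, 0], [0.4, 0, 0, 0, 0, 0]]}}

```text
time_s: 38.42
eef_pos: [0.5265, -0.2088, -0.0041]
tcp_rot: [-0.0, 1.0, 0.004, -0.002]
contact_force: [-16.1, -0.8, 16.6]
finger_gap: 0.276
grasp_force: 39.9
```

{"fn": "servo_tool", "kwargs": {"steps": [[0.4, 0, 0, 0, 0, 0], [0.4, 0, 0, 0, 0, 0], [0.4, 0, 0, 0, 0, 0], [0.4, 0, 0, 0, 0, 0], [0.4, 0, 0, 0, 0, 0]]}}

```text
time_s: 38.83
eef_pos: [0.5866, -0.2084, -0.0041]
tcp_rot: [-0.0, 1.0, 0.004, -0.002]
contact_force: [-14.8, 0.3, 15.0]
finger_gap: 0.279
grasp_force: 39.9
```

{"fn": "servo_tool", "kwargs": {"steps": [[0.4, 0, 0, 0, 0, 0], [0.4, 0, 0, 0, 0, 0], [0.4, 0, 0, 0, 0, 0], [0.3, 0, 0, 0, 0, 0], [0, 0, 0, 0, 0, 0]]}}

```text
time_s: 39.25
eef_pos: [0.6339, -0.208, -0.0038]
tcp_rot: [0.0, 1.0, 0.004, -0.0]
contact_force: [-1.8, -0.4, 6.2]
finger_gap: 0.271
grasp_force: 39.9
```

{"fn": "servo_tool", "kwargs": {"steps": [[0.15, 0, 0, 0, 0, 0], [0.15, 0, 0, 0, 0, 0], [0.1, 0, 0, 0, 0, 0], [0, 0, 0, 0, 0, 0]]}}

```text
time_s: 39.58
eef_pos: [0.6441, -0.2079, -0.0039]
tcp_rot: [-0.0, 1.0, 0.004, -0.002]
contact_force: [-9.8, -1.5, 12.0]
finger_gap: 0.277
grasp_force: 39.9
```

{"fn": "servo_tool", "kwargs": {"steps": [[0.2, 0, 0, 0, 0, 0], [0.15, 0, 0, 0, 0, 0], [0.1, 0, 0, 0, 0, 0], [0, 0, 0, 0, 0, 0]]}}

```text
time_s: 39.92
eef_pos: [0.6577, -0.2078, -0.0039]
tcp_rot: [-0.0, 1.0, 0.004, -0.002]
contact_force: [-9.9, 0.1, 10.7]
finger_gap: 0.277
grasp_force: 39.9
```

{"fn": "servo_tool", "kwargs": {"steps": [[0.06, 0, 0, 0, 0, 0], [0.06, 0, 0, 0, 0, 0], [0, 0, 0, 0, 0, 0]]}}

```text
time_s: 40.17
eef_pos: [0.6608, -0.2078, -0.0039]
tcp_rot: [-0.0, 1.0, 0.004, -0.002]
contact_force: [-12.1, -0.2, 11.8]
finger_gap: 0.276
grasp_force: 39.9
```

Run:
```python
from h import *
plan(.664,-.207,-.0035,.9)
c=cam("top"); P=cloud(c); z=P[...,2]; e=env.get_obs()["eef_pos"]
c2=cam("scene"); save(c2["image"][180:384,130:400],"s11.png",2.9)
```

```text
t40.2 pos [ 0.6608 -0.2078 -0.0039] gap 0.276 f 39.9 F [-12.1  -0.2  11.8] q [-0.38  0.55  1.37 -0.    1.23  1.18]
turn first [-0.    0.03 -0.06] | shift after turn [ 0.11 -0.03 -0.01] | shift before turn [ 0.11 -0.03 -0.01]
```

{"fn": "servo_tool", "kwargs": {"steps": [[0.07, 0, 0, 0, 0, 0], [0, 0, 0, 0, 0, 0], [0, 0, 0, 0, 0, 0]]}}

```text
time_s: 40.52
eef_pos: [0.6628, -0.2078, -0.0039]
tcp_rot: [-0.0, 1.0, 0.004, -0.002]
contact_force: [-11.1, -0.3, 12.6]
finger_gap: 0.275
grasp_force: 39.9
```

{"fn": "servo_tool", "kwargs": {"steps": [[0.07, 0, 0, 0, 0, 0], [0, 0, 0, 0, 0, 0], [0, 0, 0, 0, 0, 0]]}}

```text
time_s: 40.77
eef_pos: [0.6637, -0.2078, -0.004]
tcp_rot: [-0.0, 1.0, 0.004, -0.003]
contact_force: [-17.0, 0.7, 17.0]
finger_gap: 0.275
grasp_force: 39.9
```

Force is beginning to rise at the predicted place. I'll push a little more.

{"fn": "servo_tool", "kwargs": {"steps": [[0.07, 0, 0, 0, 0, 0], [0, 0, 0, 0, 0, 0], [0, 0, 0, 0, 0, 0]]}}

```text
time_s: 41.02
eef_pos: [0.6638, -0.2077, -0.004]
tcp_rot: [-0.001, 1.0, 0.004, -0.005]
contact_force: [-28.0, 1.6, 23.4]
finger_gap: 0.277
grasp_force: 40.0
```

{"fn": "servo_tool", "kwargs": {"steps": [[0.07, 0, 0, 0, 0, 0], [0, 0, 0, 0, 0, 0], [0, 0, 0, 0, 0, 0]]}}

```text
time_s: 41.27
eef_pos: [0.6647, -0.2077, -0.0043]
tcp_rot: [-0.001, 1.0, 0.004, -0.006]
contact_force: [-32.9, 0.9, 27.1]
finger_gap: 0.274
grasp_force: 40.0
```

Run:
```python
from h import *
plan(.664,-.207,-.0035,.9)
```

```text
t41.3 pos [ 0.6647 -0.2077 -0.0043] gap 0.274 f 40.0 F [-32.9   0.9  27.1] q [-0.37  0.57  1.34 -0.    1.25  1.19]
turn first [-0.01  0.11 -0.06] | shift after turn [-0.02 -0.02 -0.03] | shift before turn [-0.02 -0.02 -0.02]
```

{"fn": "servo_tool", "kwargs": {"steps": [[0, 0, 0, 0, 0, 0], [0, 0, 0, 0, 0, 0], [0, 0, 0, 0, 0, 0], [0, 0, 0, 0, 0, 0], [0, 0, 0, 0, 0, 0]], "claw": 0.5}}

```text
time_s: 41.68
eef_pos: [0.6711, -0.2072, -0.0048]
tcp_rot: [-0.0, 1.0, 0.004, -0.0]
contact_force: [0.0, 0.3, -0.2]
finger_gap: 0.498
grasp_force: 0.0
```

{"fn": "servo_tool", "kwargs": {"steps": [[-0.1, 0, -0.5, 0, 0, 0], [0, 0, -0.8, 0, 0, 0], [0, 0, -1, 0, 0, 0], [0, 0, -1, 0, 0, 0], [-0.5, 0, -1, 0, 0, 0]]}}

```text
time_s: 42.1
eef_pos: [0.6543, -0.2072, 0.127]
tcp_rot: [0.0, 1.0, 0.005, 0.001]
contact_force: [1.0, -0.4, 0.4]
finger_gap: 0.497
grasp_force: 0.0
```

{"fn": "servo_tool", "kwargs": {"steps": [[-0.9, 0.5, -0.3, 0, 0, 0], [-0.9, 0.5, 0, 0, 0, 0], [-0.9, 0.5, 0, 0, 0, 0], [-0.9, 0.5, 0, 0, 0, 0], [-0.9, 0.5, 0, 0, 0, 0]]}}

```text
time_s: 42.52
eef_pos: [0.5176, -0.2842, 0.1348]
tcp_rot: [0.0, 1.0, 0.005, 0.001]
contact_force: [-0.6, -0.6, 1.1]
finger_gap: 0.5
grasp_force: 0.0
```

{"fn": "servo_tool", "kwargs": {"steps": [[-0.9, 0.6, 0, 0, 0, 0], [-0.9, 0.6, 0, 0, 0, 0], [-0.6, 0.6, 0, 0, 0, 0], [0, 0, 0, 0, 0, 0]]}}

```text
time_s: 42.85
eef_pos: [0.4442, -0.3414, 0.1349]
tcp_rot: [0.001, 1.0, 0.003, -0.0]
contact_force: [-0.9, -0.5, 0.4]
finger_gap: 0.499
grasp_force: 0.0
```

Run:
```python
from h import *
for i in range(2):
    c=cam("top"); P=cloud(c); z=P[...,2]; h=cv2.cvtColor(c["image"],cv2.COLOR_BGR2HSV)
    k=(cv2.inRange(h,(3,80,60),(20,255,255))>0)&(z>.018)&(z<.04)&(P[...,0]>.56)&(P[...,0]<.702)&(abs(P[...,1]+.206)<.05)
    q=P[k]; mid=[(x,q[abs(q[:,0]-x)<.004][:,1]) for x in np.arange(.612,.69,.008)]
    m=np.array([(x,(y.min()+y.max())/2) for x,y in mid if len(y)]); pf=np.polyfit(m[:,0],m[:,1],1)
    print("handle n",len(q),"end x",np.sort(q[:,0])[:4].round(4),"yaw",np.degrees(np.arctan(pf[0])).round(2),"y@.65",np.polyval(pf,.65).round(4))
s=cam("scene"); save(s["image"],"s12.png",1.5)
a=cv2.resize(c["image"][60:330,60:450],None,fx=2,fy=2,interpolation=cv2.INTER_CUBIC); cv2.imwrite("pics/t12.png",a)
plan(.5,-.3,.15,0)
```

```text
handle n 232 end x [0.605  0.6055 0.6055 0.6059] yaw 2.77 y@.65 -0.2058
handle n 234 end x [0.6051 0.6052 0.6053 0.6054] yaw 2.65 y@.65 -0.2057
t43.0 pos [ 0.4476 -0.3384  0.1344] gap 0.504 f 0.0 F [0.6 0.9 0.4] q [-0.74  0.07  1.68  0.    1.39  0.82]
turn first [ 0.   -0.01  0.07] | shift after turn [ 1.75 -1.28 -0.52] | shift before turn [ 1.76 -1.27 -0.52]
```

View pics/t12.png

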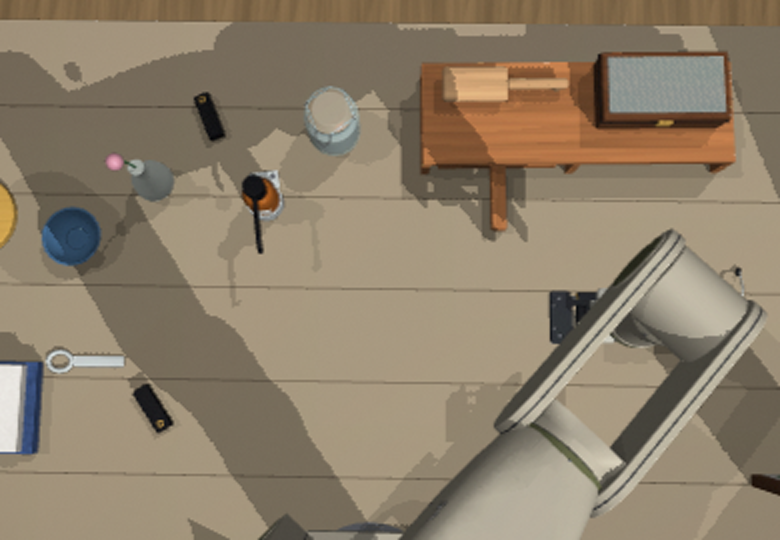

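View pics/s12.png

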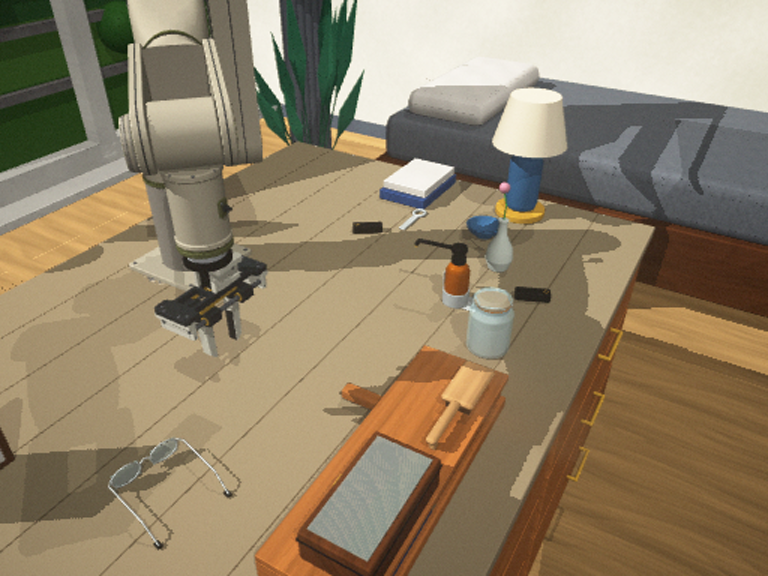

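```bash
cat > m.py <<'E'
from h import *
def edges(C,K,Rm,o,im,zp,xs,y0,y1,name):
    # sub-pixel-ish: rectify plane z=zp to 0.5 mm grid
    X=np.arange(*xs,.0005); Y=np.arange(y0,y1,.0005); g=np.stack(np.meshgrid(X,Y,indexing='ij')+[np.full((len(X),len(Y)),zp)] if False else [*np.meshgrid(X,Y,indexing='ij'),np.full((len(X),len(Y)),zp)],-1)
    v=(g-o)@Rm; u=(K[0][0]*v[...,0]/v[...,2]+K[0][2]).astype(np.float32); w=(K[1][1]*v[...,1]/v[...,2]+K[1][2]).astype(np.float32)
    return X,Y,cv2.remap(im,u,w,cv2.INTER_CUBIC)
ims=[cam("top") for _ in range(3)]; c=ims[0]; im=np.mean([i["image"].astype(np.float32) for i in ims],0)
A=lambda zp,xs,y0,y1:edges(None,c["intrinsics"],c["R"],np.array(c["xyz"]),im,zp,xs,y0,y1,"")
sat=lambda r: r[...,2]-r[...,0]   # red minus blue
X,Y,r=A(.030,(.615,.69),-.24,-.17); s=cv2.GaussianBlur(sat(r),(9,9),2); g=np.diff(s,axis=1)
l=Y[np.argmin(g,1)]; rt=Y[np.argmax(g,1)]
for n,a in(("low-y edge",rt),("high-y edge",l)): p=np.polyfit(X,a,1); print("handle",n,np.degrees(np.arctan(p[0])).round(2),np.median(a).round(4),np.std(a-np.polyval(p,X)).round(4))
X,Y,r=A(.078,(.69,.72),-.56,-.1); s=cv2.GaussianBlur(sat(r),(9,9),2); g=np.diff(s,axis=0); e=X[np.argmax(g,0)]
k=np.abs(e-np.median(e))<.008; p=np.polyfit(Y[k],e[k],1); k&=abs(e-np.polyval(p,Y))<.002; p=np.polyfit(Y[k],e[k],1); print("riser front yaw",-np.degrees(np.arctan(p[0])).round(2),"x@-.206",np.polyval(p,-.206).round(4),k.sum())
X,Y,r=A(.078,(.715,.86),-.10,-.05); s=cv2.GaussianBlur(sat(r),(9,9),2); g=np.diff(s,axis=1); e=Y[np.argmin(g,1)]; p=np.polyfit(X,e,1); print("riser left yaw",np.degrees(np.arctan(p[0])).round(2),np.std(e-np.polyval(p,X)).round(4))
X,Y,r=A(.030,(.59,.63),-.216,-.198); s=cv2.GaussianBlur(sat(r),(9,9),2); print("handle end x",np.median(X[np.argmax(np.diff(s,axis=0),0)]).round(4))
E
python3 m.py
```

```text
handle low-y edge 0.85 -0.218 0.0005
handle high-y edge 1.85 -0.1935 0.0004
riser front yaw 1.09 x@-.206 0.7042 773
riser left yaw 1.27 0.0007
handle end x 0.6045
```

The rectified fit gives a handle heading of about 1.3° against about 1.2° for the riser. The handle end is at x = 0.6045 (0.604 expected when fully home), so the tray is straight and home. The pictures show the bystanders in place and the arm clear.

```bash
python3 -c "
from h import *
print(env.finish_job())"
```

```text
the job is handed in; nothing more can be done
None
```

I've handed the job in: all three cedar blocks are flat in the tray, the pump was pressed right down and came up again with the tray under its nozzle, and the loaded tray is straight and fully home in the bay.

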